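# Blow off a batch of tool holders on the hydraulic bench lift

## Robot

A 6-joint arm with a two-finger parallel gripper is mounted at the origin on the work surface. World frame = base frame: x ahead of the robot, y to its left, z up, the work surface at z = 0. Lengths are in mm, angles in degrees, forces in N, time in s.
With the tool pointing down it reaches from about 200 to 875 mm from the base axis. Payload 3.4 kg.
Tool frame: the origin (TCP) lies at the very end of the fingers, on their centre line; the grasp point (between the pads) lies env.tcp_to_grasp behind it (env.tcp_to_grasp is the distance from the TCP to the grasp point, in mm); z points along the fingers, y is the line along which they close (so a half turn about z gives the same grasp; the last joint's range is limited). The gripper opens to 94 mm and grips with 3 to 60 N. Pads are 16 mm wide; open, the fingers measure 119 mm over their backs; the gripper's body (75 mm by 177 mm) begins 78 mm behind the grasp point.
Start: joints at [69.213, 15.808, 86.224, -0, 77.962, -6.933], TCP at [137.701, 558.307, 184.893] pointing down, gripper open.
Joint ranges: [-165.64, 165.64], [-43.16, 119.46], [12.63, 154.43], [-67.54, 247.53], [6.08, 155.33], [-154.97, 154.97]. Speed limits (degrees/s): [147.25, 147.25, 180, 180, 180, 180].

## Interface

Orientations are given as a 3x3 rotation matrix whose columns are the frame's x, y, z axes.
In Python, from rig import env gives the robot as it stands.
- The arm moves only by the tool move_arm, never from a script. Its argument "targets" is a list that holds one entry, the list of rows, each a list of 7 numbers: the closure, from 0 (fully open) to 1 (shut), then the shift along the tool's x, y, z as a fraction of full scale, then the turn, a rotation vector about the tool's x, y, z as a fraction of full scale. A call has 1 to 5 rows; each row is the pose to reach, as a shift and turn from the pose commanded when the call began, along the tool's axes at that moment; what a row does not reach only later rows make up. Full scale, the value 1, is 0.1 m for a shift and pi/4 rad for a turn. A row lasts 1/12 s, in which the tool goes at most 41.7 mm and 7.16 degrees, less where a joint would pass 70% of its speed; a pose out of reach is approached as far as the arm can. A call with a number of a shift or a turn outside -1 to 1 is refused whole. A call with a gripper value outside its range is refused whole. The fingers move at their own pace and stop on an object; "newtons" is the grip in N (left out, the last holds). Time passes only in rows, so rows that repeat a pose let the fingers close. It gives the time, the measured TCP pose, the force, the opening and the grip force at its end, in the units of the state.
- env.get_obs(): the state, without advancing time (a new reading comes with each control period).
- env.get_image(name): name is "scene" or "top" or "wrist"; returns a dict with "frame" (384x512x3 uint8, red, green, blue), "depth" (384x512 float32, mm along the optical axis (not along the pixel's ray), 0 where there is no reading), "fx", "fy", "cx", "cy" (pixels), "view" (4x4, takes a point from world to camera coordinates). Camera axes: x right, y down, z forward; pixel columns grow to the right and rows downward; lengths in mm; the calibration is good to about 2 mm. The wrist camera is an equidistant fisheye: a pixel r from the principal point sees the ray r / f radians off the axis. A picture is of the moment at which its call begins.
- env.hand_in(): hands the job in; it is judged then, once.
The state is a dict: "t": time; "joint_pos": joint angles; "dq": joint speeds; "joint_efforts": joint torques, N m; "tool_pos": TCP position; "tool_rot": TCP orientation; "force": force on the tool from outside, world axes, zero at the start; "ft_torque": the same for the moment, N m; "grip_width": opening from 0.0 (shut) to 1.0 (fully open); "finger_force": force on a finger pad.
Only numpy, scipy, OpenCV 4.12 (cv2) and the standard library are available. Lean on these libraries where they do the work, as an engineer would, in place of code of your own. Each camera call takes 0.05 s, during which the arm holds its last target. There are 200 camera calls.

## Task

Stand every tool holder upright on the raised lift platform, then crack the red release valve open only a fraction of a turn (no more than about 45 degrees, anticlockwise) so the platform sinks slowly to the bottom, and shut the valve fully again. With the holders down in front of the nozzle, squeeze the air gun's red lever fully, keep it in for a second and let it go; then take the holders off and stand them upright on the bench in the gap between the grey block and the wooden case, in line with the two. Do not tip any holder over and leave everything else where it is.

Things in the scene. Friction and masses are not known exactly. Their poses are not given: they have to be found in the camera images.
- holder1: tool holder 1, dark steel shank; stands upright, its origin is the centre of its underside, z up along its axis, yaw has no meaning. Foot: disc 62 diameter, 26 high; above it a plain round shank 40 diameter from 26 to 100 mm, with a 6 mm nose 20 diameter on top (seen only). About 0.55 kg. Two or three of the four holders are present in a run, the others are absent
- holder2: tool holder 2, bright steel shank; stands upright, its origin is the centre of its underside, z up along its axis, yaw has no meaning. Foot: disc 62 diameter, 26 high; above it a plain round shank 40 diameter from 26 to 100 mm, with a 6 mm nose 20 diameter on top (seen only). About 0.55 kg. Two or three of the four holders are present in a run, the others are absent
- holder3: tool holder 3, dark steel shank; stands upright, its origin is the centre of its underside, z up along its axis, yaw has no meaning. Foot: disc 62 diameter, 26 high; above it a plain round shank 40 diameter from 26 to 100 mm, with a 6 mm nose 20 diameter on top (seen only). About 0.55 kg. Two or three of the four holders are present in a run, the others are absent
- holder4: tool holder 4, bright steel shank; stands upright, its origin is the centre of its underside, z up along its axis, yaw has no meaning. Foot: disc 62 diameter, 26 high; above it a plain round shank 40 diameter from 26 to 100 mm, with a 6 mm nose 20 diameter on top (seen only). About 0.55 kg. Two or three of the four holders are present in a run, the others are absent
- tray (a point): centre of the upper face of the platform, a steel plate 170 (x) by 290 (y) with a yellow rim 5 thick and 13 high (free inside 160 by 280); axes along its sides, z up. Moves with the platform: 135 mm above the bench raised, 65 mm down. The fixed green base below is 170 by 270, 45 high
- ram (a joint): how far the platform has sunk, m: 0 raised, 0.07 at the bottom. While the valve is shut it is held (in steps of 14 mm, so it may settle a little); with the valve open it sinks by its own weight and load at 10 to 30 mm/s, damped. It cannot be pumped up again
- valve_grip (a point): centre of the red T-bar of the release valve: a bar 76 long (along this point's x), 12 thick (y), 26 high, its middle 91 mm above the bench, standing on a green pump block 55 high at the side of the lift nearest the robot, the bar's underside 23 mm above the block. It turns about the vertical through this point; the point turns with it
- valve (a joint): angle of the release valve, rad: 0 shut (stop), grows anticlockwise seen from above, up to 1.6. The ram is let go from about 0.3 rad. It stays where it is left; turning takes about 0.06 N m. Past 1.05 rad it counts as dumping the load
- gun_squeeze (a point): squeeze point on the axis of the fixed blue air gun, z 118: level round body 30 diameter from 35 behind to 80 ahead of this point along its x (towards the lift), post 65 ahead. Red lever on its -y side, 5 thick, 20 high, hinged 65 ahead, free end 25 behind; outer face here 37 from the axis at rest, 24 squeezed (52 and 39 over all). Nothing underneath
- trigger (a joint): angle of the air gun's lever, rad: 0 at rest, 0.2 fully squeezed; sprung (about 10 N at the squeeze point when fully in)
- block: grey ground steel block with a dark strip on top, fixed: 40 (x) by 130 (y), 62 high; origin at the centre of its underside; x points away to the wooden case
- case: closed wooden case with a brass catch, fixed: 112 (x) by 172 (y), 67 high; origin at the centre of its underside; it stands beyond the block along the block's x, parallel to it, with a gap of 250 to 270 mm between the two
- water: clear water bottle, 62 diameter, 190 high, a bystander
- mallet: mallet with an orange head, 200 long, lying far to the left, a bystander
- sleeve: black sleeve, 90 diameter, 60 high, a bystander
- spanner: open-ended spanner, 150 long, lying far to the right, a bystander
Mind the look-alikes: they are no part of the job. What is shaped like the case but green is not meant. Leave any pink look-alike of the holder4 alone.

How it is judged:
By the outcome, as a careful person would: the job done as asked, in the order asked, and still so for the second after the job is handed in, with the robot touching nothing.
Of holder1, holder2, holder3, holder4 only 2 to 3 are there at a start; the rules pass over those that are not, and their reading is None.
At some moment in a run one of holder1, holder2, holder3, holder4 may be knocked a few centimetres aside while the robot is not near it.
It also fails if it takes over 210 s, if anything falls off the work surface, if the arm or the gripper's body presses on something with over 40 N, if the wrist force passes 120 N, or if a joint passes its speed limit or range.

## Working session

There is one attempt and no reset: what is moved stays moved. The work goes in short steps, Python scripts to look and compute and a tool call to move; the robot and the scene stay as the last step left them, time stands still between calls to the robot, and variables do not carry over. Pictures are saved under pics/ and viewed, at most 14 in all, crops included, and the job is handed in when it is done.

Besides the shell and the picture viewer there is one more tool, called after "Call:" as a command line: name --argument value ..., lists and objects as JSON in quotes. move_arm: Moves the arm, as the interface text tells. Its arguments: {"type":"object","properties":{"targets":{"type":"array","items":{"type":"array","items":{"type":"array","items":{"type":"number"}}}},"newtons":{"type":"number"}},"required":["targets"]}

```bash
ls; mkdir -p pics; python3 - <<'E'
from rig import env
import cv2,pickle
o=env.get_obs();print(o);print(env.tcp_to_grasp)
for n in("scene","top"):
    im=env.get_image(n);pickle.dump(im,open(f'pics/{n}0.pkl','wb'))
    cv2.imwrite(f'pics/{n}0.png',cv2.resize(im['frame'][:,:,::-1],(800,600),interpolation=cv2.INTER_CUBIC))
    print(n,im['fx'],im['fy'],im['cx'],im['cy'],im['view'].round(3).tolist())
E
```

```text
pics
{'t': 0.0, 'joint_pos': array([ 6.92133431e+01,  1.58462451e+01,  8.62934441e+01, -2.37454326e-03,
        7.79636172e+01, -6.93297944e+00]), 'dq': array([-0.00770719,  0.01172347, -0.00289189, -0.04669469, -0.01877923,
       -0.01801946]), 'joint_efforts': array([-4.27250008e-03, -4.04582906e+01, -2.37226725e+01,  6.94559561e-02,
        3.44309304e-02, -1.52224447e-04]), 'tool_pos': array([137.48522543, 557.69350299, 184.03085798]), 'tool_rot': array([[-9.70912409e-01,  2.39434192e-01, -6.01984115e-04],
       [ 2.39434883e-01,  9.70910937e-01, -1.70005840e-03],
       [ 1.77420851e-04, -1.79474379e-03, -9.99998374e-01]]), 'force': array([-0.3839979 ,  0.14520021, -0.1182057 ]), 'ft_torque': array([0.0478735 , 0.01952302, 0.0210282 ]), 'finger_force': 0.0, 'grip_width': 1.003050970470994}
18.8
scene 493.1195207381641 493.1195207381641 254.15897059664385 191.7604716346969 [[0.389, 0.921, 0.013, -183.223], [0.765, -0.315, -0.562, -295.493], [-0.514, 0.228, -0.827, 2007.986], [0.0, 0.0, 0.0, 1.0]]
top 467.24315544009755 467.24315544009755 258.6067640241028 187.77366219948377 [[0.006, -1.0, -0.016, 34.995], [-0.992, -0.004, -0.127, 436.79], [0.127, 0.017, -0.992, 1676.228], [0.0, 0.0, 0.0, 1.0]]
```

View pics/scene0.png

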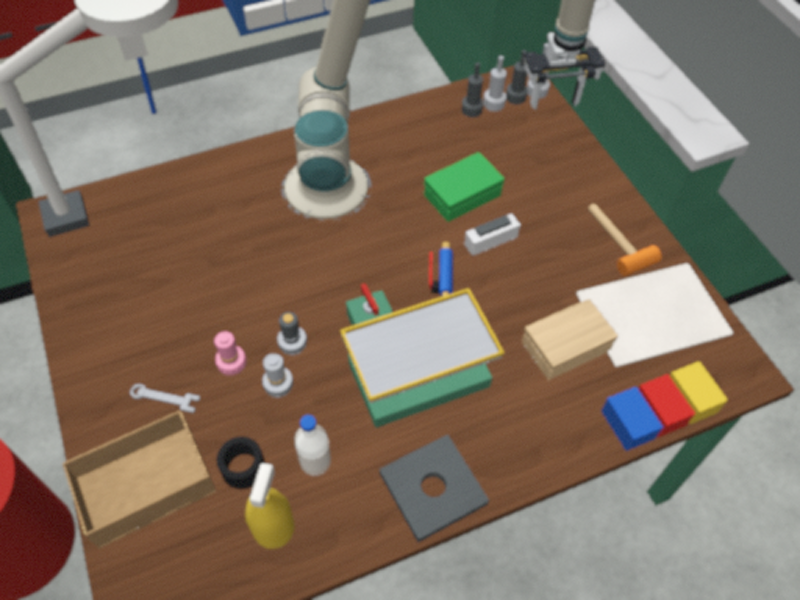

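View pics/top0.png

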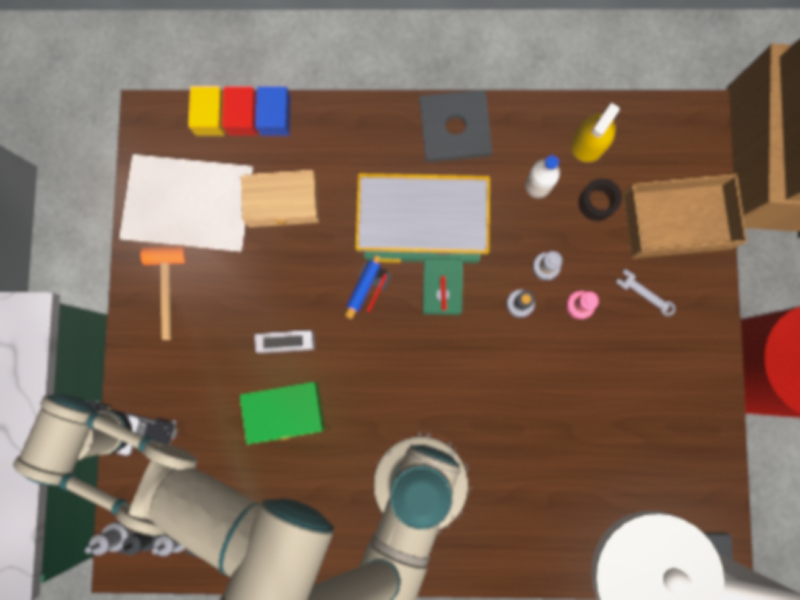

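```bash
cat > h.py <<'E'
import numpy as np,pickle,cv2
def ray(im,u,v,s=512/800):
    # u,v in 800x600 picture pixels -> origin, direction in world
    u=(u+.5)*s-.5;v=(v+.5)*s-.5
    d=np.array([(u-im['cx'])/im['fx'],(v-im['cy'])/im['fy'],1.])
    R=im['view'][:3,:3];t=im['view'][:3,3]
    return -R.T@t,R.T@d
def atz(im,u,v,z):
    o,d=ray(im,u,v);return (o+d*(z-o[2])/d[2]).round(1)
def bydepth(im,u,v):
    o,d=ray(im,u,v);s=512/800
    return (o+d*im['depth'][int(round((v+.5)*s-.5)),int(round((u+.5)*s-.5))]).round(1)
def cloud(im):
    h,w=im['depth'].shape;v,u=np.mgrid[:h,:w];z=im['depth']
    P=np.stack([(u-im['cx'])/im['fx']*z,(v-im['cy'])/im['fy']*z,z],-1)
    R=im['view'][:3,:3];t=im['view'][:3,3]
    return (P-t)@R
def tri(a,ua,b,ub):
    o1,d1=ray(a,*ua);o2,d2=ray(b,*ub)
    A=np.stack([d1,-d2],1);k=np.linalg.lstsq(A,o2-o1,rcond=None)[0]
    return ((o1+k[0]*d1+o2+k[1]*d2)/2).round(1),np.linalg.norm(o1+k[0]*d1-o2-k[1]*d2).round(1)
E
python3 - <<'E'
from h import *
S=pickle.load(open('pics/scene0.pkl','rb'));T=pickle.load(open('pics/top0.pkl','rb'))
a=S['frame'][20:120,270:400,::-1];b=S['frame'][150:270,140:330,::-1]
a=cv2.resize(a,(520,400),interpolation=cv2.INTER_CUBIC)
cv2.imwrite('pics/c1.png',a)
t=T['frame'][90:260,140:400,::-1];cv2.imwrite('pics/c2.png',cv2.resize(t,(780,510),interpolation=cv2.INTER_CUBIC))
for n,a,b in [('dark nose',(290,320),(526,298)),('bright',(274,360),(549,258)),('rack',(475,70),(100,548)),('tray+x+y',(470,291),(358,249)),
 ('tray -x..',(343,331),(489,252)),('t3',(503,350),(358,175)),('t4',(370,396),(490,177))]:
    print(n,tri(S,a,T,b))
C=cloud(T)
for p in [(526,298),(549,258),(425,212),(443,292),(280,200),(284,342),(105,540),(132,540),(165,540),(368,280)]: print(p,bydepth(T,*p))
E
```

```text
dark nose (array([ 419.7, -232.9,   98.8]), np.float64(4.7))
bright (array([ 507.4, -289.9,  106. ]), np.float64(6.8))
rack (array([-133.3,  575.9,  139.2]), np.float64(181.5))
tray+x+y (array([522.5, 141.8, 139.1]), np.float64(7.7))
tray -x.. (array([ 515.6, -146.1,  143.2]), np.float64(6.5))
t3 (array([686.1, 140. , 148.2]), np.float64(0.3))
t4 (array([ 681.2, -150.2,  152.8]), np.float64(3.4))
(526, 298) [ 418.6 -234.6  101.9]
(549, 258) [ 508.4 -286.6  106.1]
(425, 212) [605.1  -9.  137.7]
(443, 292) [430.7 -49.9 106.4]
(280, 200) [650.2 327.6  66. ]
(284, 342) [320.3 310.1  61.1]
(105, 540) [-108.8  673.9  110.5]
(132, 540) [-109.3  617.7  105.2]
(165, 540) [-107.8  545.1  109.5]
(368, 280) [453.5 115.9 130.5]
```

View pics/c1.png

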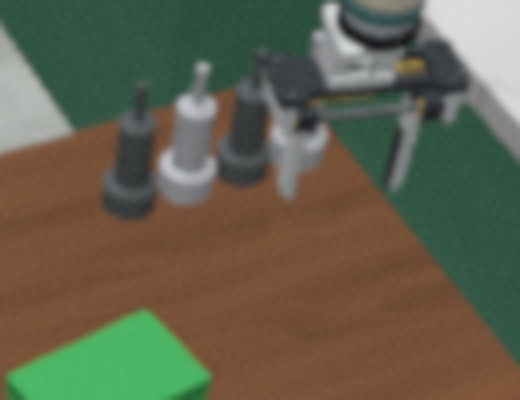

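View pics/c2.png

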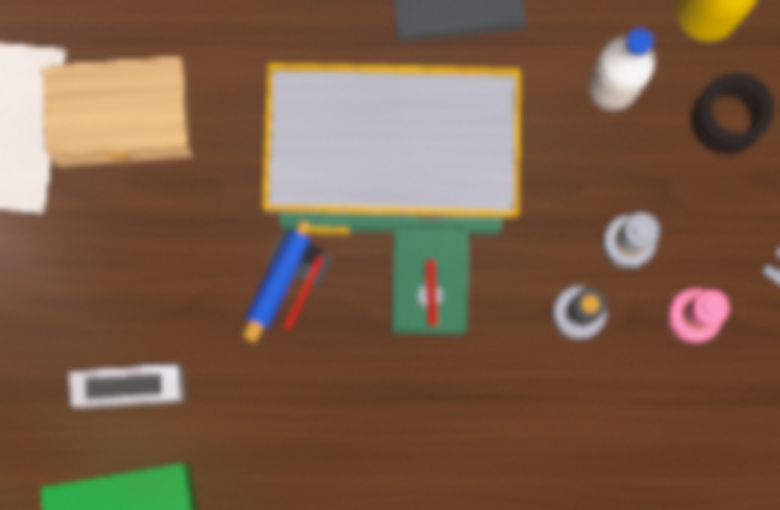

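```bash
python3 - <<'E'
from h import *
S=pickle.load(open('pics/scene0.pkl','rb'));T=pickle.load(open('pics/top0.pkl','rb'))
def rect(n,im,mask):
    C=cloud(im)[mask];
    r=cv2.minAreaRect(C[:,:2].astype(np.float32));print(n,mask.sum(),np.median(C[:,2]).round(1),'z90',np.percentile(C[:,2],[5,95]).round(1),np.round(r[0],1),np.round(r[1],1),round(r[2],1))
for nm,im in(('T',T),('S',S)):
    C=cloud(im);x,y,z=C[...,0],C[...,1],C[...,2]
    hsv=cv2.cvtColor(im['frame'],cv2.COLOR_RGB2HSV).astype(int);H,Sa,V=hsv[...,0],hsv[...,1],hsv[...,2]
    red=((H<7)|(H>172))&(Sa>130)&(V>90)
    b=lambda x0,x1,y0,y1,z0,z1:(x>x0)&(x<x1)&(y>y0)&(y<y1)&(z>z0)&(z<z1)
    print(nm)
    rect('tray',im,b(480,730,-190,190,125,165))
    rect('valve',im,b(370,490,-100,0,85,115)&red)
    rect('lever',im,b(370,520,20,160,95,150)&red)
    rect('gun',im,b(330,520,20,220,105,145)&(H>100)&(H<125)&(Sa>130))
    rect('block',im,b(270,380,220,400,50,75))
    rect('case',im,b(550,740,230,400,57,80))
    for n,cx,cy in(('dark',420,-234),('bright',508,-288)):
        near=np.hypot(x-cx,y-cy)<60
        for l,(a,c) in(('top',(90,115)),('foot',(18,32))):
            m=near&(z>a)&(z<c);P=C[m]
            if len(P)>4:
                (u,v),r=cv2.minEnclosingCircle(P[:,:2].astype(np.float32));print(n,l,len(P),np.median(P[:,2]).round(1),round(u,1),round(v,1),round(r,1))
# triangulation with centres
E
```

```text
T
tray 4183 134.7 z90 [128.4 146.8] [585.6  -2.6] [289.5 210.7] 89.8
valve 52 104.5 z90 [ 98.4 109.7] [430.  -50.3] [70.8  8.6] 4.1
lever 52 126.1 z90 [111.5 133.9] [427.7  98. ] [ 7.  88.9] 65.7
gun 244 130.4 z90 [121.9 137.3] [442.3 125.3] [ 27.7 108.8] 64.3
block 275 59.3 z90 [50.8 66.2] [324.2 313.6] [ 39.4 129.2] 3.6
case 1262 66.3 z90 [59.8 73.1] [661.9 324.8] [116.3 154.7] 3.1
dark top 106 101.9 418.0 -233.2 20.2
dark foot 93 26.3 418.1 -232.5 31.5
bright top 102 102.4 504.8 -295.1 20.5
bright foot 89 25.9 505.6 -295.2 31.7
S
tray 4475 135.4 z90 [129.6 147.8] [584.8  -2.4] [293.6 211.7] 89.4
valve 75 103.5 z90 [ 93.  109.1] [431.8 -51.1] [79.1 12.6] 1.3
lever 49 128.7 z90 [122.2 134.1] [429.2  97.9] [ 7.2 95.6] 65.5
gun 194 131.6 z90 [124.7 137.6] [443.6 122.3] [ 27.  117.5] 64.6
block 239 59.2 z90 [50.6 68. ] [325.7 313.1] [ 41.8 126.7] 5.8
case 1281 67.1 z90 [60.8 72.7] [662.8 324. ] [116.8 158.9] 5.3
dark top 107 101.6 417.7 -233.7 22.0
dark foot 104 27.0 420.0 -233.6 32.6
bright top 118 101.5 506.7 -293.4 22.6
bright foot 125 26.6 508.4 -295.0 32.1
```

Call:
move_arm --targets '[[[0,0,0,0,0,0,-0.308],[0,0,0,0,0,0,-0.308],[0,0,0,0,0,0,-0.308]]]' --newtons 30

```text
t: 0.35
tool_pos: [137.6, 557.9, 184.4]
tool_rot: [[-1.0, -0.002, -0.0], [-0.002, 1.0, -0.001], [0.0, -0.001, -1.0]]
force: [-0.0, -0.4, 0.0]
grip_width: 0.996
finger_force: 0.0
```

Call:
move_arm --targets '[[[0,-0.35,-1,0,0,0,0],[0,-0.35,-1,0,0,0,0],[0,-0.35,-1,0,0,0,0]]]'

```text
t: 0.6
tool_pos: [172.7, 454.4, 184.1]
tool_rot: [[-1.0, 0.003, -0.0], [0.003, 1.0, -0.004], [0.0, -0.004, -1.0]]
force: [0.2, -0.8, 1.0]
grip_width: 1.0
finger_force: 0.0
```

```bash
python3 - <<'E'
from h import *
S=pickle.load(open('pics/scene0.pkl','rb'));T=pickle.load(open('pics/top0.pkl','rb'))
for nm,im in(('T',T),('S',S)):
    C=cloud(im);x,y,z=C[...,0],C[...,1],C[...,2]
    b=lambda x0,x1,y0,y1,z0,z1:(x>x0)&(x<x1)&(y>y0)&(y<y1)&(z>z0)&(z<z1)
    for n,m in(('tray',b(508,730,-190,190,125,160)),('case',b(550,740,200,450,57,80)),('gunall',b(330,515,20,220,105,145))):
        P=C[m];r=cv2.minAreaRect(P[:,:2].astype(np.float32));print(nm,n,np.round(r[0],1),np.round(r[1],1),round(r[2],1),P[:,:2].min(0).round(),P[:,:2].max(0).round())
E
```

```text
T tray [602.5  -3.4] [290.7 173.2] 88.9 [ 514. -148.] [691. 142.]
T case [661.5 334.1] [116.4 173.3] 3.9 [601. 246.] [723. 422.]
T gunall [436.9 118.4] [ 52.6 149.7] 64.5 [371.  77.] [512. 166.]
S tray [602.5  -2.6] [293.4 176.7] 89.3 [ 513. -150.] [691. 145.]
S case [662.  334.1] [116.9 179.4] 5.1 [600. 242.] [724. 424.]
S gunall [435.4 117.9] [ 49.3 146. ] 65.0 [371.  75.] [507. 165.]
```

Call:
move_arm --targets '[[[0,-0.35,-0.988,0,0,0,0],[0,-0.35,-0.988,0,0,0,0],[0,-0.35,-0.988,0,0,0,0]]]'

```text
t: 0.85
tool_pos: [207.6, 355.4, 184.5]
tool_rot: [[-1.0, 0.004, -0.0], [0.004, 1.0, -0.003], [0.0, -0.003, -1.0]]
force: [0.2, -0.0, -1.4]
grip_width: 1.003
finger_force: 0.0
```

Call:
move_arm --targets '[[[0,-0.35,-0.988,0,0,0,0],[0,-0.35,-0.988,0,0,0,0],[0,-0.35,-0.988,0,0,0,0]]]'

```text
t: 1.1
tool_pos: [242.6, 257.1, 184.6]
tool_rot: [[-1.0, 0.004, 0.0], [0.004, 1.0, -0.002], [-0.0, -0.002, -1.0]]
force: [0.8, 0.6, 0.6]
grip_width: 1.0
finger_force: 0.0
```

Call:
move_arm --targets '[[[0,-0.35,-0.988,0,0,0,0],[0,-0.35,-0.988,0,0,0,0],[0,-0.35,-0.988,0,0,0,0]]]'

```text
t: 1.35
tool_pos: [278.0, 158.7, 184.9]
tool_rot: [[-1.0, 0.005, 0.001], [0.005, 1.0, -0.002], [-0.001, -0.002, -1.0]]
force: [0.9, 0.0, 0.7]
grip_width: 1.002
finger_force: 0.0
```

Call:
move_arm --targets '[[[0,-0.35,-0.988,0,0,0,0],[0,-0.35,-0.988,0,0,0,0],[0,-0.35,-0.988,0,0,0,0]]]'

```text
t: 1.6
tool_pos: [313.6, 59.7, 185.1]
tool_rot: [[-1.0, 0.006, 0.002], [0.006, 1.0, -0.002], [-0.002, -0.002, -1.0]]
force: [1.0, 0.6, 0.7]
grip_width: 0.998
finger_force: 0.0
```

Call:
move_arm --targets '[[[0,-0.35,-0.988,0,0,0,0],[0,-0.35,-0.988,0,0,0,0],[0,-0.35,-0.988,0,0,0,0]]]'

```text
t: 1.85
tool_pos: [349.0, -39.6, 185.1]
tool_rot: [[-1.0, 0.006, 0.002], [0.006, 1.0, -0.002], [-0.002, -0.002, -1.0]]
force: [-0.8, 0.4, 0.1]
grip_width: 1.0
finger_force: 0.0
```

Call:
move_arm --targets '[[[0,-0.35,-0.988,0,0,0,0],[0,-0.35,-0.988,0,0,0,0],[0,-0.35,-0.988,0,0,0,0]]]'

```text
t: 2.1
tool_pos: [384.2, -138.8, 184.9]
tool_rot: [[-1.0, 0.006, 0.001], [0.006, 1.0, -0.002], [-0.001, -0.002, -1.0]]
force: [-0.5, 1.1, 0.3]
grip_width: 0.998
finger_force: 0.0
```

Call:
move_arm --targets '[[[0,-0.35,-0.988,0,0,0,0],[0,-0.35,-0.988,0,0,0,0],[0,-0.35,-0.988,0,0,0,0],[0,-0.35,-0.988,0,0,0,0],[0,-0.35,-0.988,0,0,0,0]]]'

```text
t: 2.52
tool_pos: [417.5, -233.6, 184.1]
tool_rot: [[-1.0, 0.004, -0.001], [0.004, 1.0, 0.002], [0.001, 0.002, -1.0]]
force: [-0.1, 0.9, 0.1]
grip_width: 1.002
finger_force: 0.0
```

```bash
cat > look.py <<'E'
import sys
from rig import env
from h import *
import itertools
def save(tag,names=("scene","top")):
    out=[]
    for n in names:
        im=env.get_image(n);pickle.dump(im,open(f'pics/{n}{tag}.pkl','wb'));out.append(im)
        cv2.imwrite(f'pics/{n}{tag}.png',cv2.resize(im['frame'][:,:,::-1],(800,600),interpolation=cv2.INTER_CUBIC))
    return out
def circ(im,cx,cy,base=0,rad=60):
    C=cloud(im);x,y,z=C[...,0],C[...,1],C[...,2]
    near=np.hypot(x-cx,y-cy)<rad
    for l,(a,c) in(('top',(90,115)),('foot',(18,32))):
        P=C[near&(z>a+base)&(z<c+base)]
        if len(P)>4:
            (u,v),r=cv2.minEnclosingCircle(P[:,:2].astype(np.float32));print(l,len(P),np.median(P[:,2]).round(1),round(u,1),round(v,1),round(r,1))
E
python3 - <<'E'
from look import *
for im in save('1'):
    print('dark');circ(im,418,-233);print('bright');circ(im,506,-295)
print(env.get_obs()['tool_pos'],env.get_obs()['joint_pos'].round(1))
E
```

```text
dark
top 108 101.3 418.6 -234.3 21.6
foot 115 25.9 419.8 -233.6 31.8
bright
top 117 102.1 505.1 -294.8 22.2
foot 120 26.2 508.5 -294.7 31.9
dark
top 45 99.2 412.0 -233.2 18.1
foot 62 25.0 417.6 -233.0 31.0
bright
[ 416.90494127 -231.83420359  184.46466362] [ -37.5    7.4   97.4    0.    75.3 -127.4]
```

View pics/top1.png

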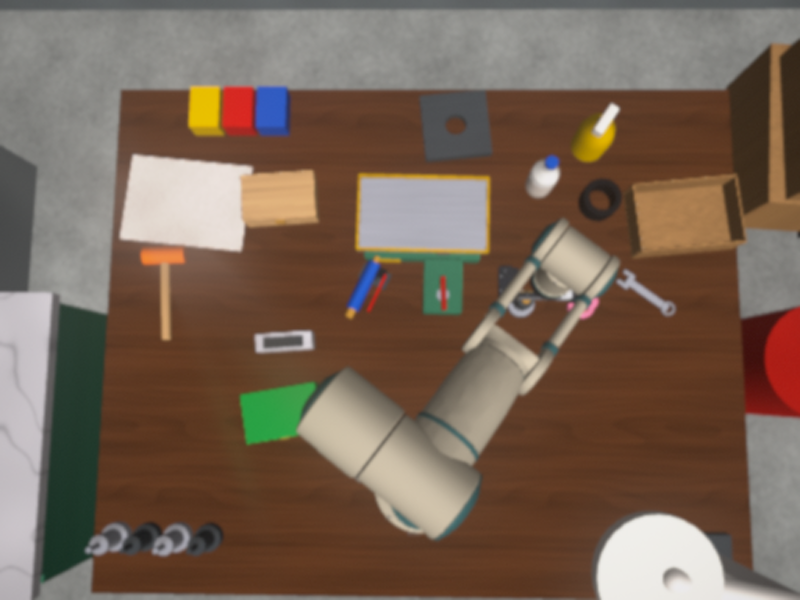

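Call:
move_arm --targets '[[[0,0,0,0.69,0,0,0],[0,0,0,0.69,0,0,0],[0,0,0,0.69,0,0,0]]]'

```text
t: 2.87
tool_pos: [413.6, -228.7, 111.7]
tool_rot: [[-1.0, -0.001, -0.008], [-0.001, 1.0, 0.007], [0.008, 0.007, -1.0]]
force: [-0.7, 0.2, -0.0]
grip_width: 1.004
finger_force: 0.0
```

Call:
move_arm --targets '[[[0,0,0,0.7,0,0,0],[0,0,0,0.7,0,0,0],[0,0,0,0.7,0,0,0],[0,0,0,0.7,0,0,0]]]'

```text
t: 3.2
tool_pos: [417.5, -232.2, 46.5]
tool_rot: [[-1.0, -0.001, -0.001], [-0.001, 1.0, 0.001], [0.001, 0.001, -1.0]]
force: [-0.3, -0.2, 0.6]
grip_width: 1.0
finger_force: 0.0
```

Call:
move_arm --targets '[[[1,0,0,0,0,0,0],[1,0,0,0,0,0,0],[1,0,0,0,0,0,0],[1,0,0,0,0,0,0],[1,0,0,0,0,0,0]]]' --newtons 40

```text
t: 3.62
tool_pos: [418.3, -233.6, 46.8]
tool_rot: [[-1.0, -0.0, 0.001], [-0.0, 1.0, -0.001], [-0.001, -0.001, -1.0]]
force: [-0.0, 0.1, -0.3]
grip_width: 0.685
finger_force: 0.0
```

Call:
move_arm --targets '[[[1,0,0,0,0,0,0],[1,0,0,0,0,0,0],[1,0,0,0,0,0,0]]]'

```text
t: 3.87
tool_pos: [417.8, -233.3, 45.9]
tool_rot: [[-1.0, -0.0, 0.0], [-0.0, 1.0, 0.0], [-0.0, 0.0, -1.0]]
force: [0.0, 0.5, 0.1]
grip_width: 0.468
finger_force: 0.0
```

Call:
move_arm --targets '[[[1,0,0,0,0,0,0],[1,0,0,0,0,0,0],[1,0,0,0,0,0,0],[1,0,0,0,0,0,0],[1,0,0,0,0,0,0]]]'

```text
t: 4.28
tool_pos: [417.6, -232.4, 45.8]
tool_rot: [[-1.0, 0.0, -0.0], [0.0, 1.0, 0.002], [0.0, 0.002, -1.0]]
force: [-0.2, 4.8, 2.4]
grip_width: 0.417
finger_force: 40.0
```

Call:
move_arm --targets '[[[1,0,0,-0.1,0,0,0],[1,0,0,-0.3,0,0,0],[1,0,0,-0.5,0,0,0],[1,0,0,-0.7,0,0,0],[1,0,0,-0.85,0,0,0]]]'

```text
t: 4.7
tool_pos: [417.3, -234.0, 131.0]
tool_rot: [[-1.0, -0.0, -0.001], [-0.0, 1.0, -0.001], [0.001, -0.001, -1.0]]
force: [1.0, -0.5, -6.8]
grip_width: 0.422
finger_force: 40.0
```

Call:
move_arm --targets '[[[1,0,0,-0.2,0,0,0],[1,0,0,-0.4,0,0,0],[1,0,0,-0.6,0,0,0],[1,0,0,-0.8,0,0,0],[1,0,0,-0.8,0,0,0]]]'

```text
t: 5.12
tool_pos: [419.3, -235.5, 213.3]
tool_rot: [[-1.0, -0.0, 0.004], [-0.0, 1.0, -0.005], [-0.004, -0.005, -1.0]]
force: [1.6, -0.8, -6.3]
grip_width: 0.42
finger_force: 40.0
```

Call:
move_arm --targets '[[[1,-0.1,0.2,0,0,0,0],[1,-0.2,0.4,0,0,0,0],[1,-0.35,0.65,0,0,0,0],[1,-0.52,0.94,0,0,0,0]]]'

```text
t: 5.45
tool_pos: [468.7, -139.4, 208.4]
tool_rot: [[-1.0, 0.002, -0.004], [0.002, 1.0, -0.001], [0.004, -0.001, -1.0]]
force: [0.6, -0.8, -6.8]
grip_width: 0.417
finger_force: 40.0
```

Call:
move_arm --targets '[[[1,-0.13,0.24,0,0,0,0],[1,-0.26,0.48,0,0,0,0],[1,-0.39,0.72,0,0,0,0],[1,-0.51,0.94,0,0,0,0]]]'

```text
t: 5.78
tool_pos: [520.3, -44.1, 208.1]
tool_rot: [[-1.0, -0.001, -0.003], [-0.001, 1.0, -0.0], [0.003, -0.0, -1.0]]
force: [-0.2, -0.3, -5.7]
grip_width: 0.421
finger_force: 40.0
```

Call:
move_arm --targets '[[[1,-0.13,0.24,0,0,0,0],[1,-0.26,0.48,0,0,0,0],[1,-0.39,0.72,0,0,0,0],[1,-0.51,0.95,0,0,0,0],[1,-0.51,0.95,0,0,0,0]]]'

```text
t: 6.2
tool_pos: [573.6, 54.3, 207.7]
tool_rot: [[-1.0, -0.003, -0.001], [-0.003, 1.0, 0.004], [0.001, 0.004, -1.0]]
force: [0.4, 1.1, -6.0]
grip_width: 0.419
finger_force: 40.0
```

Call:
move_arm --targets '[[[1,0,0,0.06,0,0,0],[1,0,0,0.12,0,0,0],[1,0,0,0.18,0,0,0],[1,0,0,0.22,0,0,0],[1,0,0,0.22,0,0,0]]]'

```text
t: 6.62
tool_pos: [570.3, 48.9, 187.0]
tool_rot: [[-1.0, 0.001, -0.003], [0.001, 1.0, -0.0], [0.003, -0.0, -1.0]]
force: [-0.6, 0.2, -7.3]
grip_width: 0.418
finger_force: 40.0
```

Call:
move_arm --targets '[[[1,0,0,0.03,0,0,0],[1,0,0,0.05,0,0,0],[1,0,0,0.07,0,0,0],[1,0,0,0.07,0,0,0],[1,0,0,0.07,0,0,0]]]'

```text
t: 7.03
tool_pos: [571.8, 49.7, 181.9]
tool_rot: [[-1.0, -0.0, 0.0], [-0.0, 1.0, 0.0], [-0.0, 0.0, -1.0]]
force: [0.0, -0.6, -6.6]
grip_width: 0.418
finger_force: 40.0
```

Call:
move_arm --targets '[[[1,0,0,0.01,0,0,0],[1,0,0,0.01,0,0,0]]]'

```text
t: 7.2
tool_pos: [571.8, 49.8, 180.9]
tool_rot: [[-1.0, -0.0, 0.0], [-0.0, 1.0, 0.0], [-0.0, 0.0, -1.0]]
force: [-0.1, -0.6, -6.2]
grip_width: 0.415
finger_force: 40.0
```

Call:
move_arm --targets '[[[1,0,0,0.01,0,0,0],[1,0,0,0.01,0,0,0],[1,0,0,0.01,0,0,0]]]'

```text
t: 7.45
tool_pos: [571.7, 49.8, 179.8]
tool_rot: [[-1.0, -0.0, -0.0], [-0.0, 1.0, 0.0], [0.0, 0.0, -1.0]]
force: [-0.2, 0.0, -6.1]
grip_width: 0.423
finger_force: 40.0
```

Call:
move_arm --targets '[[[1,0,0,0.01,0,0,0],[1,0,0,0.01,0,0,0],[1,0,0,0.01,0,0,0]]]'

```text
t: 7.7
tool_pos: [571.8, 49.8, 179.4]
tool_rot: [[-1.0, -0.0, 0.001], [-0.0, 1.0, 0.0], [-0.001, 0.0, -1.0]]
force: [-1.5, 0.1, -2.2]
grip_width: 0.416
finger_force: 40.0
```

Call:
move_arm --targets '[[[0,0,0,0,0,0,0],[0,0,0,0,0,0,0],[0,0,0,0,0,0,0],[0,0,0,0,0,0,0],[0,0,0,0,0,0,0]]]'

```text
t: 8.12
tool_pos: [572.1, 49.7, 179.2]
tool_rot: [[-1.0, -0.0, 0.001], [-0.0, 1.0, 0.0], [-0.001, 0.0, -1.0]]
force: [0.3, 0.4, 0.5]
grip_width: 0.74
finger_force: 0.0
```

Call:
move_arm --targets '[[[0,0,0,0,0,0,0],[0,0,0,0,0,0,0],[0,0,0,0,0,0,0],[0,0,0,0,0,0,0]]]'

```text
t: 8.45
tool_pos: [571.8, 49.7, 178.8]
tool_rot: [[-1.0, -0.0, 0.0], [-0.0, 1.0, 0.0], [-0.0, 0.0, -1.0]]
force: [0.2, -0.2, -0.5]
grip_width: 0.991
finger_force: 0.0
```

Call:
move_arm --targets '[[[0,0,0,-0.1,0,0,0],[0,0,0,-0.3,0,0,0],[0,0,0,-0.55,0,0,0],[0,0,0,-0.8,0,0,0],[0,0,0,-0.8,0,0,0]]]'

```text
t: 8.87
tool_pos: [574.7, 49.7, 264.9]
tool_rot: [[-1.0, -0.0, 0.01], [-0.0, 1.0, -0.0], [-0.01, -0.0, -1.0]]
force: [1.2, -0.6, 0.3]
grip_width: 1.0
finger_force: 0.0
```

Call:
move_arm --targets '[[[0,0.163,-0.861,0,0,0,0],[0,0.163,-0.861,0,0,0,0],[0,0.163,-0.861,0,0,0,0]]]'

```text
t: 9.12
tool_pos: [554.3, -41.8, 259.0]
tool_rot: [[-1.0, 0.004, -0.001], [0.004, 1.0, -0.005], [0.001, -0.005, -1.0]]
force: [-0.4, -0.1, -0.5]
grip_width: 1.003
finger_force: 0.0
```

Call:
move_arm --targets '[[[0,0.163,-0.861,0,0,0,0],[0,0.163,-0.861,0,0,0,0],[0,0.163,-0.861,0,0,0,0]]]'

```text
t: 9.37
tool_pos: [538.0, -128.3, 258.6]
tool_rot: [[-1.0, 0.005, -0.001], [0.005, 1.0, -0.004], [0.001, -0.004, -1.0]]
force: [0.0, -0.0, 0.1]
grip_width: 0.995
finger_force: 0.0
```

```bash
python3 - <<'E'
from look import *
for im in save('2'):
    print('dark');circ(im,572,50,135);print('bright');circ(im,506,-295,rad=80)
E
```

```text
dark
top 125 234.3 571.4 47.1 21.5
foot 129 160.6 573.7 47.7 31.6
bright
top 119 101.5 508.3 -295.6 21.0
foot 117 26.2 507.6 -294.9 32.2
dark
top 117 234.1 571.8 48.6 20.0
foot 105 159.3 571.1 47.9 30.9
bright
top 106 100.8 505.9 -294.9 20.5
foot 86 25.3 505.6 -295.1 31.2
```

Call:
move_arm --targets '[[[0,0.163,-0.861,0,0,0,0],[0,0.163,-0.861,0,0,0,0],[0,0.163,-0.861,0,0,0,0]]]'

```text
t: 9.72
tool_pos: [522.5, -212.5, 258.5]
tool_rot: [[-1.0, 0.003, -0.001], [0.003, 1.0, -0.003], [0.001, -0.003, -1.0]]
force: [-0.7, 0.1, 0.2]
grip_width: 1.002
finger_force: 0.0
```

Call:
move_arm --targets '[[[0,0.163,-0.861,0,0,0,0],[0,0.163,-0.861,0,0,0,0],[0,0.163,-0.861,0,0,0,0],[0,0.163,-0.861,0,0,0,0]]]'

```text
t: 10.05
tool_pos: [506.9, -295.1, 258.2]
tool_rot: [[-1.0, 0.002, -0.0], [0.002, 1.0, 0.001], [0.0, 0.001, -1.0]]
force: [0.5, 0.9, -0.6]
grip_width: 0.998
finger_force: 0.0
```

Call:
move_arm --targets '[[[0,0,0,0.8,0,0,0],[0,0,0,0.8,0,0,0],[0,0,0,0.8,0,0,0],[0,0,0,0.8,0,0,0]]]'

```text
t: 10.38
tool_pos: [506.1, -291.5, 177.5]
tool_rot: [[-1.0, -0.002, -0.003], [-0.002, 1.0, 0.004], [0.003, 0.004, -1.0]]
force: [0.7, -0.9, 0.5]
grip_width: 1.0
finger_force: 0.0
```

Call:
move_arm --targets '[[[0,0,0,0.3,0,0,0],[0,0,0,0.6,0,0,0],[0,0,0,0.8,0,0,0],[0,0,0,0.8,0,0,0]]]'

```text
t: 10.72
tool_pos: [506.5, -292.8, 97.9]
tool_rot: [[-1.0, -0.001, -0.002], [-0.001, 1.0, 0.003], [0.002, 0.003, -1.0]]
force: [0.2, -0.4, 0.1]
grip_width: 1.0
finger_force: 0.0
```

Call:
move_arm --targets '[[[0,0,0,0.3,0,0,0],[0,0,0,0.53,0,0,0],[0,0,0,0.53,0,0,0],[0,0,0,0.53,0,0,0],[0,0,0,0.53,0,0,0]]]'

```text
t: 11.13
tool_pos: [508.9, -295.8, 48.9]
tool_rot: [[-1.0, -0.001, 0.004], [-0.001, 1.0, -0.003], [-0.004, -0.003, -1.0]]
force: [0.4, -0.2, 0.9]
grip_width: 1.001
finger_force: 0.0
```

Call:
move_arm --targets '[[[1,0,0,0,0,0,0],[1,0,0,0,0,0,0],[1,0,0,0,0,0,0],[1,0,0,0,0,0,0],[1,0,0,0,0,0,0]]]'

```text
t: 11.55
tool_pos: [506.7, -294.8, 46.3]
tool_rot: [[-1.0, -0.0, 0.001], [-0.0, 1.0, -0.0], [-0.001, -0.0, -1.0]]
force: [-0.7, -0.3, 0.3]
grip_width: 0.683
finger_force: 0.0
```

Call:
move_arm --targets '[[[1,0,0,0,0,0,0],[1,0,0,0,0,0,0],[1,0,0,0,0,0,0],[1,0,0,0,0,0,0],[1,0,0,0,0,0,0]]]'

```text
t: 11.97
tool_pos: [506.5, -294.2, 45.7]
tool_rot: [[-1.0, -0.0, -0.0], [-0.0, 1.0, 0.001], [0.0, 0.001, -1.0]]
force: [-0.1, 0.7, 0.0]
grip_width: 0.42
finger_force: 40.0
```

Call:
move_arm --targets '[[[1,0,0,0,0,0,0],[1,0,0,0,0,0,0]]]'

```text
t: 12.13
tool_pos: [506.5, -294.2, 45.7]
tool_rot: [[-1.0, -0.0, -0.0], [-0.0, 1.0, 0.001], [0.0, 0.001, -1.0]]
force: [0.5, 1.2, 0.1]
grip_width: 0.419
finger_force: 40.0
```

Call:
move_arm --targets '[[[1,0,0,-0.1,0,0,0],[1,0,0,-0.3,0,0,0],[1,0,0,-0.5,0,0,0],[1,0,0,-0.7,0,0,0],[1,0,0,-0.85,0,0,0]]]'

```text
t: 12.55
tool_pos: [506.5, -295.0, 132.2]
tool_rot: [[-1.0, -0.0, 0.0], [-0.0, 1.0, -0.001], [-0.0, -0.001, -1.0]]
force: [0.5, 0.7, -4.3]
grip_width: 0.422
finger_force: 40.0
```

Call:
move_arm --targets '[[[1,0,0,-0.2,0,0,0],[1,0,0,-0.4,0,0,0],[1,0,0,-0.6,0,0,0],[1,0,0,-0.8,0,0,0],[1,0,0,-0.8,0,0,0]]]'

```text
t: 12.97
tool_pos: [508.3, -296.3, 215.0]
tool_rot: [[-1.0, -0.0, 0.006], [-0.0, 1.0, -0.005], [-0.006, -0.005, -1.0]]
force: [0.4, -0.7, -4.5]
grip_width: 0.42
finger_force: 40.0
```

Call:
move_arm --targets '[[[1,-0.08,0.15,0,0,0,0],[1,-0.18,0.38,0,0,0,0],[1,-0.3,0.62,0,0,0,0],[1,-0.41,0.85,0,0,0,0]]]'

```text
t: 13.3
tool_pos: [547.0, -208.5, 209.1]
tool_rot: [[-1.0, 0.001, -0.002], [0.001, 1.0, 0.001], [0.002, 0.001, -1.0]]
force: [0.7, 0.2, -4.6]
grip_width: 0.416
finger_force: 40.0
```

Call:
move_arm --targets '[[[1,-0.1,0.21,0,0,0,0],[1,-0.2,0.42,0,0,0,0],[1,-0.3,0.63,0,0,0,0],[1,-0.41,0.85,0,0,0,0]]]'

```text
t: 13.63
tool_pos: [587.8, -123.6, 209.1]
tool_rot: [[-1.0, 0.0, -0.003], [0.0, 1.0, 0.0], [0.003, 0.0, -1.0]]
force: [1.4, -0.1, -4.6]
grip_width: 0.417
finger_force: 40.0
```

Call:
move_arm --targets '[[[1,-0.1,0.21,0,0,0,0],[1,-0.2,0.42,0,0,0,0],[1,-0.3,0.63,0,0,0,0],[1,-0.41,0.85,0,0,0,0],[1,-0.41,0.85,0,0,0,0]]]'

```text
t: 14.05
tool_pos: [630.7, -34.8, 208.8]
tool_rot: [[-1.0, -0.004, -0.001], [-0.004, 1.0, 0.005], [0.001, 0.005, -1.0]]
force: [-0.5, -0.5, -4.5]
grip_width: 0.421
finger_force: 40.0
```

Call:
move_arm --targets '[[[1,0,0,0.1,0,0,0],[1,0,0,0.18,0,0,0],[1,0,0,0.25,0,0,0],[1,0,0,0.29,0,0,0],[1,0,0,0.29,0,0,0]]]'

```text
t: 14.47
tool_pos: [628.2, -40.4, 180.1]
tool_rot: [[-1.0, 0.001, -0.003], [0.001, 1.0, 0.0], [0.003, 0.0, -1.0]]
force: [0.3, 0.1, -4.3]
grip_width: 0.423
finger_force: 40.0
```

Call:
move_arm --targets '[[[1,0,0,0.01,0,0,0],[1,0,0,0.02,0,0,0],[1,0,0,0.02,0,0,0],[1,0,0,0.02,0,0,0]]]'

```text
t: 14.8
tool_pos: [629.7, -39.9, 180.2]
tool_rot: [[-1.0, 0.0, 0.001], [0.0, 1.0, -0.0], [-0.001, -0.0, -1.0]]
force: [-0.4, -0.7, -5.7]
grip_width: 0.423
finger_force: 40.0
```

Call:
move_arm --targets '[[[1,0,0,0.01,0,0,0],[1,0,0,0.01,0,0,0],[1,0,0,0.01,0,0,0]]]'

```text
t: 15.05
tool_pos: [629.8, -39.7, 179.1]
tool_rot: [[-1.0, -0.0, 0.001], [-0.0, 1.0, -0.0], [-0.001, -0.0, -1.0]]
force: [-0.1, -0.1, -4.5]
grip_width: 0.421
finger_force: 40.0
```

Call:
move_arm --targets '[[[1,0,0,0.01,0,0,0],[1,0,0,0.01,0,0,0],[1,0,0,0.01,0,0,0]]]'

```text
t: 15.3
tool_pos: [629.9, -39.7, 178.7]
tool_rot: [[-1.0, -0.0, 0.001], [-0.0, 1.0, -0.0], [-0.001, -0.0, -1.0]]
force: [-0.8, -0.3, 0.8]
grip_width: 0.416
finger_force: 40.0
```

Call:
move_arm --targets '[[[1,0,0,0.005,0,0,0],[1,0,0,0.005,0,0,0],[1,0,0,0.005,0,0,0]]]'

```text
t: 15.55
tool_pos: [629.9, -39.7, 178.4]
tool_rot: [[-1.0, -0.0, 0.002], [-0.0, 1.0, -0.0], [-0.002, -0.0, -1.0]]
force: [-2.2, 1.2, 4.1]
grip_width: 0.418
finger_force: 40.0
```

Call:
move_arm --targets '[[[0,0,0,0,0,0,0],[0,0,0,0,0,0,0],[0,0,0,0,0,0,0],[0,0,0,0,0,0,0],[0,0,0,0,0,0,0]]]'

```text
t: 15.97
tool_pos: [629.5, -39.7, 177.0]
tool_rot: [[-1.0, -0.0, -0.0], [-0.0, 1.0, 0.0], [0.0, 0.0, -1.0]]
force: [0.2, -0.1, 0.2]
grip_width: 0.737
finger_force: 0.0
```

Call:
move_arm --targets '[[[0,0,0,0,0,0,0],[0,0,0,0,0,0,0],[0,0,0,0,0,0,0],[0,0,0,0,0,0,0]]]'

```text
t: 16.3
tool_pos: [629.6, -39.7, 177.3]
tool_rot: [[-1.0, -0.0, 0.0], [-0.0, 1.0, 0.0], [-0.0, 0.0, -1.0]]
force: [0.0, -0.1, 0.1]
grip_width: 0.992
finger_force: 0.0
```

Call:
move_arm --targets '[[[0,0,0,-0.1,0,0,0],[0,0,0,-0.3,0,0,0],[0,0,0,-0.55,0,0,0],[0,0,0,-0.8,0,0,0],[0,0,0,-0.9,0,0,0]]]'

```text
t: 16.72
tool_pos: [631.2, -39.9, 271.9]
tool_rot: [[-1.0, -0.0, 0.007], [-0.0, 1.0, -0.001], [-0.007, -0.001, -1.0]]
force: [-0.1, 0.2, -0.0]
grip_width: 1.002
finger_force: 0.0
```

Call:
move_arm --targets '[[[0,0.8,-0.05,0,0,0,0],[0,0.8,-0.05,0,0,0,0],[0,0.8,-0.05,0,0,0,0],[0,0.8,-0.05,0,0,0,0]]]'

```text
t: 17.05
tool_pos: [547.9, -44.5, 267.9]
tool_rot: [[-1.0, 0.0, 0.0], [0.0, 1.0, 0.0], [-0.0, 0.0, -1.0]]
force: [0.2, -0.0, -0.1]
grip_width: 0.997
finger_force: 0.0
```

```bash
python3 - <<'E'
from look import *
save('3',("top","scene"))
for k in '0123':
  for n in('top','scene'):
    im=pickle.load(open(f'pics/{n}{k}.pkl','rb'));C=cloud(im);x,y,z=C[...,0],C[...,1],C[...,2]
    hsv=cv2.cvtColor(im['frame'],cv2.COLOR_RGB2HSV).astype(int);H,Sa,V=hsv[...,0],hsv[...,1],hsv[...,2]
    m=((H<7)|(H>172))&(Sa>100)&(V>80)&(x>370)&(x<490)&(y>-110)&(y<0)&(z>80)&(z<120)
    P=C[m][:,:2];
    if len(P)<20: print(n,k,len(P));continue
    mu=P.mean(0);w,v=np.linalg.eigh(np.cov((P-mu).T));d=v[:,1]*np.sign(v[0,1])
    print(n,k,len(P),mu.round(1),np.degrees(np.arctan2(d[1],d[0])).round(1))
  if k=='3':
    for n in('top','scene'):
      im=pickle.load(open(f'pics/{n}{k}.pkl','rb'));print(n);circ(im,572,50,135,45);circ(im,630,-40,135,45)
print(env.get_obs()['tool_pos'])
E
```

```text
top 0 58 [429.  -50.1] 3.3
scene 0 79 [432.1 -52.3] 1.5
top 1 58 [429.5 -50.1] 3.6
scene 1 81 [431.8 -52.1] 1.1
top 2 0
scene 2 80 [431.8 -52. ] 1.2
top 3 2
scene 3 34 [455.3 -51.8] 4.8
top
top 62 233.5 571.8 50.7 20.0
foot 47 158.7 567.1 63.8 25.4
foot 6 157.1 621.4 -14.4 9.0
scene
top 121 233.8 572.1 48.1 21.1
foot 131 159.5 574.8 46.9 32.9
top 133 233.9 629.8 -40.2 21.1
foot 138 159.6 630.9 -42.5 31.6
[550.48875127 -44.7617037  267.82622445]
```

Call:
move_arm --targets '[[[0,0.6,-0.03,0,0,0,0],[0,0.6,-0.03,0,0,0,0],[0,0.6,-0.03,0,0,0,0]]]'

```text
t: 17.4
tool_pos: [487.7, -47.6, 267.6]
tool_rot: [[-1.0, 0.0, -0.001], [0.0, 1.0, 0.0], [0.001, 0.0, -1.0]]
force: [0.4, -0.0, 1.0]
grip_width: 1.002
finger_force: 0.0
```

Call:
move_arm --targets '[[[0,0.59,-0.03,0,0,0,-0.044],[0,0.59,-0.03,0,0,0,-0.044],[0,0.59,-0.03,0,0,0,-0.044],[0,0.59,-0.03,0,0,0,-0.044]]]'

```text
t: 17.73
tool_pos: [432.5, -51.0, 267.9]
tool_rot: [[-0.999, -0.034, 0.003], [-0.034, 0.999, -0.0], [-0.003, -0.0, -1.0]]
force: [0.0, -0.5, 0.3]
grip_width: 0.998
finger_force: 0.0
```

Call:
move_arm --targets '[[[0,0,0,0.3,0,0,0],[0,0,0,0.6,0,0,0],[0,0,0,0.9,0,0,0],[0,0,0,1,0,0,0]]]'

```text
t: 18.07
tool_pos: [430.7, -50.2, 163.5]
tool_rot: [[-0.999, -0.035, -0.005], [-0.035, 0.999, 0.002], [0.005, 0.002, -1.0]]
force: [-0.4, -0.2, -0.0]
grip_width: 0.999
finger_force: 0.0
```

Call:
move_arm --targets '[[[0,0,0,0.3,0,0,0],[0,0,0,0.55,0,0,0],[0,0,0,0.75,0,0,0],[0,0,0,0.9,0,0,0],[0,0,0,0.95,0,0,0]]]'

```text
t: 18.48
tool_pos: [431.5, -50.4, 69.8]
tool_rot: [[-0.999, -0.035, -0.003], [-0.035, 0.999, 0.001], [0.003, 0.001, -1.0]]
force: [-0.0, 0.8, -1.0]
grip_width: 0.999
finger_force: 0.0
```

Call:
move_arm --targets '[[[1,0,0,0,0,0,0],[1,0,0,0,0,0,0],[1,0,0,0,0,0,0],[1,0,0,0,0,0,0],[1,0,0,0,0,0,0]]]' --newtons 15

```text
t: 18.9
tool_pos: [431.5, -50.9, 73.2]
tool_rot: [[-0.999, -0.035, 0.002], [-0.035, 0.999, -0.0], [-0.002, -0.001, -1.0]]
force: [0.7, -0.6, 0.7]
grip_width: 0.682
finger_force: 0.0
```

Call:
move_arm --targets '[[[1,0,0,0,0,0,0],[1,0,0,0,0,0,0],[1,0,0,0,0,0,0],[1,0,0,0,0,0,0],[1,0,0,0,0,0,0]]]'

```text
t: 19.32
tool_pos: [430.6, -50.7, 72.4]
tool_rot: [[-0.999, -0.035, 0.0], [-0.035, 0.999, 0.0], [-0.0, 0.0, -1.0]]
force: [-0.2, -0.6, -0.4]
grip_width: 0.325
finger_force: 0.0
```

Call:
move_arm --targets '[[[1,0,0,0,0,0,0],[1,0,0,0,0,0,0],[1,0,0,0,0,0,0],[1,0,0,0,0,0,0],[1,0,0,0,0,0,0]]]'

```text
t: 19.73
tool_pos: [430.4, -48.2, 72.3]
tool_rot: [[-0.999, -0.033, -0.0], [-0.033, 0.999, 0.005], [-0.0, 0.005, -1.0]]
force: [0.7, 6.1, 1.2]
grip_width: 0.123
finger_force: 15.0
```

Call:
move_arm --targets '[[[1,0,0.02,0,0,0,-0.12],[1,0,0.02,0,0,0,-0.25],[1,0,0.02,0,0,0,-0.38],[1,0,0.02,0,0,0,-0.5],[1,0,0.02,0,0,0,-0.6]]]'

```text
t: 20.15
tool_pos: [431.0, -48.1, 72.3]
tool_rot: [[-0.874, -0.486, 0.001], [-0.486, 0.874, 0.001], [-0.002, 0.001, -1.0]]
force: [1.2, 1.2, -0.3]
grip_width: 0.195
finger_force: 23.5
```

Call:
move_arm --targets '[[[1,0,0,0,0,0,0],[1,0,0,0,0,0,0],[1,0,0,0,0,0,0],[1,0,0,0,0,0,0],[1,0,0,0,0,0,0]]]'

```text
t: 20.57
tool_pos: [431.0, -48.2, 72.3]
tool_rot: [[-0.875, -0.483, 0.001], [-0.483, 0.875, 0.001], [-0.001, 0.0, -1.0]]
force: [2.9, 2.9, -1.7]
grip_width: 0.201
finger_force: 21.2
```

```bash
cat > tray.py <<'E'
from look import *
im=env.get_image('scene');C=cloud(im);x,y,z=C[...,0],C[...,1],C[...,2]
print(env.get_obs()['t'],'tray z',np.median(z[(x>620)&(x<670)&(y>40)&(y<120)]).round(1),env.get_obs()['tool_rot'][:,0].round(3))
E
python3 tray.py
```

```text
20.6167 tray z 131.7 [-0.875 -0.484 -0.001]
```

Call:
move_arm --targets '[[[1,0,0,0,0,0,0],[1,0,0,0,0,0,0],[1,0,0,0,0,0,0],[1,0,0,0,0,0,0]]]' --newtons 35

```text
t: 20.95
tool_pos: [430.4, -48.3, 72.4]
tool_rot: [[-0.875, -0.484, -0.0], [-0.484, 0.875, 0.001], [-0.0, 0.001, -1.0]]
force: [2.1, 4.3, -1.1]
grip_width: 0.172
finger_force: 38.2
```

```bash
python3 tray.py; python3 - <<'E'
from look import *
im=env.get_image('scene')
cv2.imwrite('pics/c3.png',cv2.resize(im['frame'][150:270,190:350,::-1],(800,600),interpolation=cv2.INTER_CUBIC))
E
```

```text
21.0 tray z 131.5 [-0.875 -0.484 -0.   ]
```

View pics/c3.png

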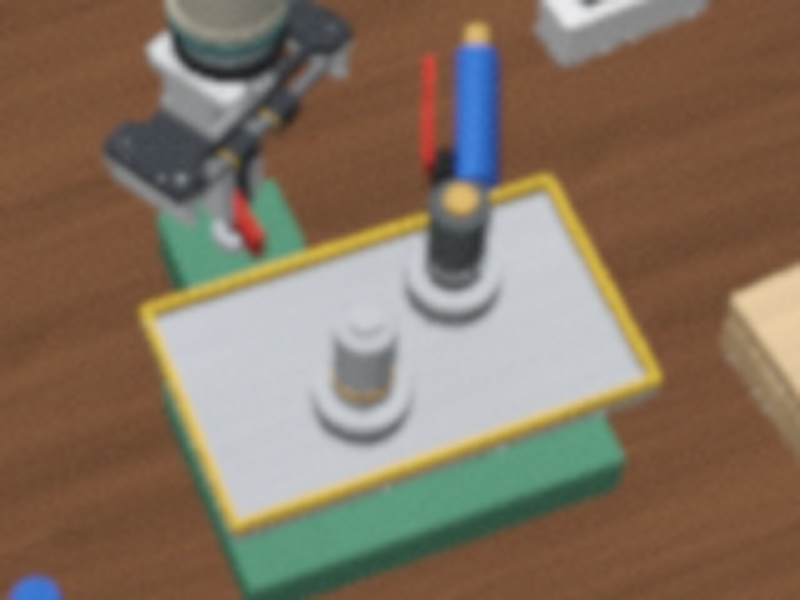

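Call:
move_arm --targets '[[[1,0,0,0,0,0,0],[1,0,0,0,0,0,0],[1,0,0,0,0,0,0],[1,0,0,0,0,0,0],[1,0,0,0,0,0,0]]]'

```text
t: 21.47
tool_pos: [430.4, -48.3, 72.3]
tool_rot: [[-0.875, -0.484, -0.0], [-0.484, 0.875, 0.001], [-0.0, 0.001, -1.0]]
force: [1.9, 5.1, -0.2]
grip_width: 0.179
finger_force: 38.2
```

```bash
python3 tray.py
```

```text
21.5167 tray z 131.5 [-0.875 -0.484 -0.   ]
```

```bash
python3 - <<'E'
from look import *
o=env.get_obs();print(o['ft_torque'],o['force'],o['finger_force'],o['grip_width'])
for n in('scene','top'):
    im=env.get_image(n);C=cloud(im);x,y,z=C[...,0],C[...,1],C[...,2]
    hsv=cv2.cvtColor(im['frame'],cv2.COLOR_RGB2HSV).astype(int);H,Sa,V=hsv[...,0],hsv[...,1],hsv[...,2]
    m=((H<7)|(H>172))&(Sa>100)&(V>80)&(x>370)&(x<490)&(y>-110)&(y<10)&(z>80)&(z<120)
    P=C[m]
    if len(P)>5:
        print(n,len(P),P[np.argsort(P[:,0])][::4].round(0).tolist())
E
```

```text
[ 0.92755021 -0.33075551 -0.80246705] [ 1.6732885   5.59658021 -0.66088911] 38.19250247441232 0.17855023877817283
scene 37 [[426.0, -42.0, 100.0], [436.0, -47.0, 105.0], [442.0, -53.0, 85.0], [444.0, -53.0, 94.0], [452.0, -53.0, 93.0], [454.0, -50.0, 107.0], [459.0, -48.0, 112.0], [462.0, -49.0, 105.0], [465.0, -51.0, 104.0], [470.0, -49.0, 91.0]]
top 7 [[395.0, -52.0, 105.0], [399.0, -49.0, 95.0]]
```

Call:
move_arm --targets '[[[1,0,0,0,0,0,0.15],[1,0,0,0,0,0,0.3],[1,0,0,0,0,0,0.45],[1,0,0,0,0,0,0.6],[1,0,0,0,0,0,0.6]]]'

```text
t: 22.03
tool_pos: [427.6, -48.6, 72.2]
tool_rot: [[-0.999, -0.037, -0.006], [-0.037, 0.999, -0.001], [0.006, -0.0, -1.0]]
force: [-2.4, 4.0, 5.1]
grip_width: 0.125
finger_force: 36.0
```

Call:
move_arm --targets '[[[1,0,0,0,0,0,0],[1,0,0,0,0,0,0],[1,0,0,0,0,0,0]]]'

```text
t: 22.28
tool_pos: [427.7, -48.7, 72.3]
tool_rot: [[-0.999, -0.041, -0.005], [-0.041, 0.999, -0.001], [0.005, -0.001, -1.0]]
force: [-2.9, 3.5, 5.7]
grip_width: 0.126
finger_force: 35.8
```

```bash
python3 - <<'E'
from rig import env
o=env.get_obs();print(o['t'],o['ft_torque'],o['force'],o['finger_force'],o['grip_width'],o['tool_pos'])
E
```

```text
22.2833 [0.74898188 0.65721252 0.52703795] [-2.88243402  3.51393198  5.72930203] 35.841895260382444 0.12638578140971907 [427.67437115 -48.65474579  72.25724573]
```

Call:
move_arm --targets '[[[1,0,0,0,0,0,-0.05],[1,0,0,0,0,0,-0.1],[1,0,0,0,0,0,-0.15],[1,0,0,0,0,0,-0.2],[1,0,0,0,0,0,-0.2]]]'

```text
t: 22.7
tool_pos: [427.8, -48.5, 72.3]
tool_rot: [[-0.981, -0.193, -0.005], [-0.193, 0.981, 0.0], [0.005, 0.001, -1.0]]
force: [-4.8, 3.2, 6.1]
grip_width: 0.126
finger_force: 37.0
```

```bash
python3 - <<'E'
from look import *
o=env.get_obs();print(o['t'],o['ft_torque'],o['force'],o['finger_force'],o['grip_width'],o['tool_pos'])
im=env.get_image('scene');pickle.dump(im,open('pics/g.pkl','wb'))
cv2.imwrite('pics/c4.png',cv2.resize(im['frame'][165:215,205:275,::-1],(770,550),interpolation=cv2.INTER_CUBIC))
E
```

```text
22.7 [ 0.60823411  0.9827434  -0.74054438] [-4.83741358  3.22772601  6.05333149] 36.97401920333505 0.12552132934489296 [427.77829897 -48.54502338  72.25112663]
```

View pics/c4.png

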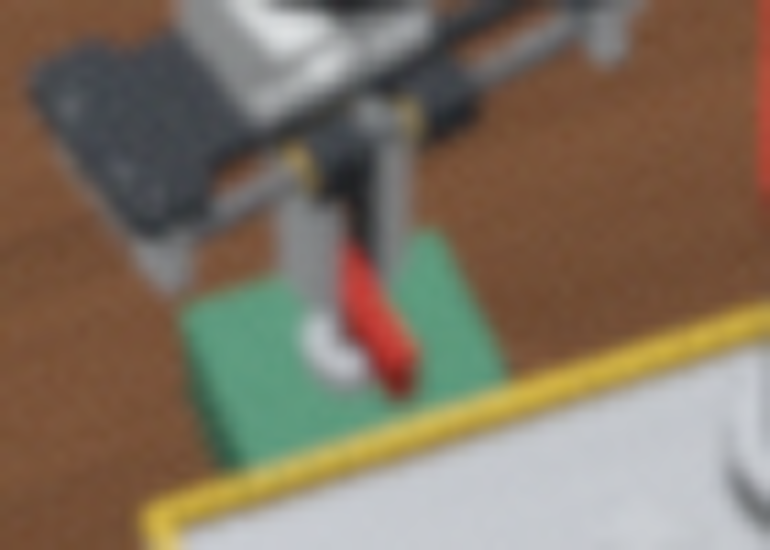

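Call:
move_arm --targets '[[[1,0,0,0,0,0,0],[1,0,0,0,0,0,-0.05],[1,0,0,0,0,0,-0.1],[1,0,0,0,0,0,-0.15],[1,0,0,0,0,0,-0.2]]]' --newtons 58

```text
t: 23.17
tool_pos: [428.3, -49.1, 72.1]
tool_rot: [[-0.938, -0.345, -0.004], [-0.345, 0.938, -0.001], [0.004, 0.001, -1.0]]
force: [-3.3, 1.4, 2.9]
grip_width: 0.12
finger_force: 57.9
```

```bash
python3 - <<'E'
from look import *
o=env.get_obs();print(o['t'],o['ft_torque'],o['force'],o['finger_force'],o['grip_width'],o['tool_pos'],o['tool_rot'][:,0])
g=pickle.load(open('pics/g.pkl','rb'))
def bar(im):
    C=cloud(im);x,y,z=C[...,0],C[...,1],C[...,2]
    hsv=cv2.cvtColor(im['frame'],cv2.COLOR_RGB2HSV).astype(int);H,Sa,V=hsv[...,0],hsv[...,1],hsv[...,2]
    m=((H<7)|(H>172))&(Sa>100)&(V>80)&(x>370)&(x<490)&(y>-110)&(y<10)&(z>80)&(z<120)
    v,u=np.nonzero(m);Q=np.array([atz(im,(a+.5)*800/512-.5,(b+.5)*800/512-.5,100)[:2] for a,b in zip(u,v)])
    mu=Q.mean(0);w,e=np.linalg.eigh(np.cov((Q-mu).T));d=e[:,1]*np.sign(e[0,1]);print(len(Q),mu.round(1),np.degrees(np.arctan2(d[1],d[0])).round(1),'end',Q[np.argmax(Q[:,0])])
bar(pickle.load(open('pics/scene1.pkl','rb')));bar(pickle.load(open('pics/scene3.pkl','rb')));bar(g);bar(env.get_image('scene'))
E
python3 tray.py
```

```text
23.1667 [ 0.29085533  0.94940842 -0.06804152] [-3.29038864  1.36060608  2.90718552] 57.88757801055908 0.119725852715901 [428.28329114 -49.06521028  72.08018001] [-0.9384622  -0.34535707  0.0041468 ]
81 [430.9 -51.8] -0.0 end [474.  -54.5]
34 [454.5 -51.5] -1.6 end [474.  -54.5]
46 [446.7 -49.3] -3.9 end [475.3 -51.3]
46 [448.6 -46.6] 9.9 end [472.8 -46.7]
23.2667 tray z 129.2 [-0.939 -0.344  0.004]
```

Call:
move_arm --targets '[[[1,0,0,0,0,0,-0.05],[1,0,0,0,0,0,-0.1],[1,0,0,0,0,0,-0.15],[1,0,0,0,0,0,-0.18],[1,0,0,0,0,0,-0.18]]]'

```text
t: 23.68
tool_pos: [428.5, -49.4, 72.1]
tool_rot: [[-0.881, -0.472, -0.004], [-0.472, 0.881, -0.002], [0.004, 0.0, -1.0]]
force: [-5.5, -0.2, 4.6]
grip_width: 0.122
finger_force: 57.9
```

```bash
python3 tray.py
```

```text
23.7333 tray z 120.9 [-0.882 -0.472  0.004]
```

Call:
move_arm --targets '[[[1,0,0,0,0,0,0],[1,0,0,0,0,0,0],[1,0,0,0,0,0,0],[1,0,0,0,0,0,0],[1,0,0,0,0,0,0]]]'

```text
t: 24.15
tool_pos: [428.5, -49.4, 72.1]
tool_rot: [[-0.882, -0.472, -0.004], [-0.472, 0.882, -0.002], [0.004, 0.0, -1.0]]
force: [-5.5, 0.6, 5.5]
grip_width: 0.122
finger_force: 57.9
```

Call:
move_arm --targets '[[[1,0,0,0,0,0,0],[1,0,0,0,0,0,0],[1,0,0,0,0,0,0],[1,0,0,0,0,0,0],[1,0,0,0,0,0,0]]]'

```text
t: 24.57
tool_pos: [428.5, -49.4, 72.1]
tool_rot: [[-0.882, -0.471, -0.004], [-0.471, 0.882, -0.002], [0.004, 0.0, -1.0]]
force: [-4.9, -0.3, 4.1]
grip_width: 0.123
finger_force: 57.9
```

```bash
python3 tray.py
```

```text
24.6167 tray z 104.8 [-0.882 -0.471  0.004]
```

Call:
move_arm --targets '[[[1,0,0,0,0,0,0],[1,0,0,0,0,0,0],[1,0,0,0,0,0,0],[1,0,0,0,0,0,0],[1,0,0,0,0,0,0]]]'

```text
t: 25.03
tool_pos: [428.5, -49.4, 72.1]
tool_rot: [[-0.882, -0.472, -0.004], [-0.472, 0.882, -0.002], [0.004, 0.0, -1.0]]
force: [-6.2, -0.3, 4.6]
grip_width: 0.122
finger_force: 57.9
```

Call:
move_arm --targets '[[[1,0,0,0,0,0,0],[1,0,0,0,0,0,0],[1,0,0,0,0,0,0],[1,0,0,0,0,0,0],[1,0,0,0,0,0,0]]]'

```text
t: 25.45
tool_pos: [428.5, -49.4, 72.1]
tool_rot: [[-0.882, -0.471, -0.004], [-0.471, 0.882, -0.002], [0.004, 0.001, -1.0]]
force: [-5.3, -0.0, 3.9]
grip_width: 0.123
finger_force: 57.9
```

Call:
move_arm --targets '[[[1,0,0,0,0,0,0],[1,0,0,0,0,0,0],[1,0,0,0,0,0,0],[1,0,0,0,0,0,0],[1,0,0,0,0,0,0]]]'

```text
t: 25.87
tool_pos: [428.5, -49.4, 72.1]
tool_rot: [[-0.882, -0.471, -0.004], [-0.471, 0.882, -0.002], [0.004, 0.001, -1.0]]
force: [-4.5, -0.0, 3.8]
grip_width: 0.121
finger_force: 57.9
```

Call:
move_arm --targets '[[[1,0,0,0,0,0,0],[1,0,0,0,0,0,0],[1,0,0,0,0,0,0],[1,0,0,0,0,0,0],[1,0,0,0,0,0,0]]]'

```text
t: 26.28
tool_pos: [428.5, -49.4, 72.1]
tool_rot: [[-0.882, -0.471, -0.004], [-0.471, 0.882, -0.002], [0.004, 0.001, -1.0]]
force: [-4.9, -0.1, 5.1]
grip_width: 0.122
finger_force: 57.9
```

Call:
move_arm --targets '[[[1,0,0,0,0,0,0],[1,0,0,0,0,0,0],[1,0,0,0,0,0,0],[1,0,0,0,0,0,0],[1,0,0,0,0,0,0]]]'

```text
t: 26.7
tool_pos: [428.5, -49.4, 72.1]
tool_rot: [[-0.882, -0.472, -0.004], [-0.472, 0.882, -0.002], [0.004, 0.001, -1.0]]
force: [-5.1, -0.0, 4.9]
grip_width: 0.12
finger_force: 57.9
```

Call:
move_arm --targets '[[[1,0,0,0,0,0,0],[1,0,0,0,0,0,0],[1,0,0,0,0,0,0],[1,0,0,0,0,0,0],[1,0,0,0,0,0,0]]]'

```text
t: 27.12
tool_pos: [428.5, -49.4, 72.1]
tool_rot: [[-0.882, -0.471, -0.004], [-0.471, 0.882, -0.002], [0.004, 0.001, -1.0]]
force: [-4.9, -0.6, 4.9]
grip_width: 0.122
finger_force: 57.9
```

```bash
python3 tray.py
```

```text
27.1667 tray z 65.3 [-0.882 -0.472  0.004]
```

Call:
move_arm --targets '[[[1,0,0,0,0,0,0],[1,0,0,0,0,0,0],[1,0,0,0,0,0,0],[1,0,0,0,0,0,0],[1,0,0,0,0,0,0]]]'

```text
t: 27.58
tool_pos: [428.5, -49.4, 72.1]
tool_rot: [[-0.882, -0.472, -0.004], [-0.472, 0.882, -0.002], [0.004, 0.001, -1.0]]
force: [-5.7, -0.7, 3.3]
grip_width: 0.119
finger_force: 57.9
```

Call:
move_arm --targets '[[[1,0,0,0,0,0,0],[1,0,0,0,0,0,0],[1,0,0,0,0,0,0],[1,0,0,0,0,0,0],[1,0,0,0,0,0,0]]]'

```text
t: 28.0
tool_pos: [428.5, -49.4, 72.1]
tool_rot: [[-0.882, -0.472, -0.004], [-0.472, 0.882, -0.002], [0.004, 0.001, -1.0]]
force: [-5.4, -0.4, 4.9]
grip_width: 0.124
finger_force: 57.9
```

```bash
python3 tray.py
```

```text
28.05 tray z 65.5 [-0.882 -0.472  0.004]
```

Call:
move_arm --targets '[[[1,0,0,0,0,0,0.1],[1,0,0,0,0,0,0.2],[1,0,0,0,0,0,0.3],[1,0,0,0,0,0,0.4],[1,0,0,0,0,0,0.5]]]'

```text
t: 28.47
tool_pos: [428.2, -48.4, 72.1]
tool_rot: [[-0.996, -0.094, -0.004], [-0.094, 0.996, 0.0], [0.004, 0.001, -1.0]]
force: [-6.2, 3.2, 5.8]
grip_width: 0.118
finger_force: 58.0
```

Call:
move_arm --targets '[[[1,0,0,0,0,0,0.05],[1,0,0,0,0,0,0.1],[1,0,0,0,0,0,0.15],[1,0,0,0,0,0,0.19],[1,0,0,0,0,0,0.19]]]'

```text
t: 28.88
tool_pos: [428.2, -48.1, 72.1]
tool_rot: [[-0.999, 0.051, -0.004], [0.051, 0.999, 0.001], [0.004, 0.001, -1.0]]
force: [-5.3, 2.5, 6.9]
grip_width: 0.12
finger_force: 58.5
```

```bash
python3 - <<'E'
from rig import env
o=env.get_obs();print(o['ft_torque'],o['force'],o['grip_width'],o['tool_rot'][:,0])
E
```

```text
[0.64370694 1.35254216 0.47113677] [-5.25749616  2.50484624  6.85013989] 0.1202751147121492 [-0.99868178  0.051132    0.00449782]
```

Call:
move_arm --targets '[[[0,0,0,0,0,0,0],[0,0,0,0,0,0,0],[0,0,0,0,0,0,0],[0,0,0,0,0,0,0],[0,0,0,0,0,0,0]]]'

```text
t: 29.3
tool_pos: [431.3, -49.1, 72.5]
tool_rot: [[-0.999, 0.052, 0.001], [0.052, 0.999, -0.001], [-0.001, -0.0, -1.0]]
force: [0.3, 0.3, 0.7]
grip_width: 0.442
finger_force: 0.0
```

Call:
move_arm --targets '[[[0,0,0,0,0,0,0],[0,0,0,0,0,0,0],[0,0,0,0,0,0,0],[0,0,0,0,0,0,0],[0,0,0,0,0,0,0]]]'

```text
t: 29.72
tool_pos: [430.6, -48.7, 72.3]
tool_rot: [[-0.999, 0.052, 0.0], [0.052, 0.999, 0.0], [-0.0, 0.0, -1.0]]
force: [0.6, -0.7, 0.4]
grip_width: 0.791
finger_force: 0.0
```

Call:
move_arm --targets '[[[0,0,0,-0.2,0,0,0],[0,0,0,-0.5,0,0,0],[0,0,0,-0.8,0,0,0],[0,0,0,-1,0,0,0],[0,0,0,-1,0,0,0]]]'

```text
t: 30.13
tool_pos: [433.6, -49.5, 176.5]
tool_rot: [[-0.999, 0.052, 0.009], [0.052, 0.999, -0.002], [-0.009, -0.002, -1.0]]
force: [0.7, -0.7, 0.4]
grip_width: 0.995
finger_force: 0.0
```

```bash
python3 - <<'E'
from look import *
save('5')
h=np.radians(-25.3);ax=np.array([np.cos(h),np.sin(h)]);ay=np.array([-np.sin(h),np.cos(h)])
o=np.array([423.,133.])
for k in '05':
  for n in('top','scene'):
    im=pickle.load(open(f'pics/{n}{k}.pkl','rb'));C=cloud(im);x,y,z=C[...,0],C[...,1],C[...,2]
    hsv=cv2.cvtColor(im['frame'],cv2.COLOR_RGB2HSV).astype(int);H,Sa,V=hsv[...,0],hsv[...,1],hsv[...,2]
    m=(x>330)&(x<520)&(y>20)&(y<220)&(H>100)&(H<125)&(Sa>120)&(z>110)&(z<140)
    P=C[m];Q=P[:,:2]-o;a=Q@ax;b=Q@ay;c=np.polyfit(a,b,1)
    print(n,k,len(P),'slope deg',np.degrees(c[0]).round(1),'lat mean',b.mean().round(1),'ridge',b[P[:,2]>130].mean().round(1),'along',np.percentile(a,[1,99]).round(1),'lat',np.percentile(b,[2,98]).round(1))
    red=((H<7)|(H>172))&(Sa>110)&(x>360)&(x<500)&(y>20)&(y<160)&(z>95)&(z<150)
    Q=C[red][:,:2]-o;a=Q@ax;b=Q@ay
    if len(Q)>5: print('  lever along',np.percentile(a,[1,99]).round(1),'lat at 0:',b[abs(a)<12].mean().round(1))
    if k=='5':
        circ(im,572,50,65,45);circ(im,630,-40,65,45)
        red=((H<7)|(H>172))&(Sa>100)&(V>80)&(x>370)&(x<490)&(y>-110)&(y<0)&(z>80)&(z<120);Q=C[red][:,:2];mu=Q.mean(0)
        print('bar',len(Q),mu,np.degrees(np.arctan(np.polyfit(Q[:,0],Q[:,1],1)[0])))
E
```

```text
top 0 248 slope deg 0.3 lat mean 1.7 ridge 3.0 along [-32.9  74.2] lat [-10.3  15. ]
  lever along [-24.8  63.7] lat at 0: -31.0
scene 0 192 slope deg -1.2 lat mean 1.0 ridge 3.0 along [-30.4  79.6] lat [-12.1  12.5]
  lever along [-26.7  68.6] lat at 0: -31.0
top 5 249 slope deg 0.2 lat mean 1.7 ridge 3.2 along [-32.6  74. ] lat [-10.3  15.1]
  lever along [-24.7  63.6] lat at 0: -31.0
top 107 166.2 571.9 48.5 20.6
foot 100 91.0 570.9 48.0 30.9
top 107 166.5 630.3 -42.5 20.9
foot 100 90.4 629.4 -40.9 31.2
bar 31 [411.49457342 -49.05794401] -2.2019522714967157
scene 5 193 slope deg -1.0 lat mean 1.3 ridge 2.2 along [-31.9  78. ] lat [-11.9  12.7]
  lever along [-26.7  64.1] lat at 0: -31.3
top 117 166.3 573.0 49.7 21.9
foot 119 90.8 572.6 47.7 32.6
top 128 166.4 629.7 -42.5 21.4
foot 130 90.7 631.8 -41.9 31.5
bar 76 [431.48277764 -51.91344196] -3.1469608883526945
```

Call:
move_arm --targets '[[[0,0,0,0,0,0,0.13],[0,0,0,0,0,0,0.26],[0,0,0,0,0,0,0.39],[0,0,0,0,0,0,0.496],[0,0,0,0,0,0,0.496]]]'

```text
t: 30.65
tool_pos: [429.1, -48.3, 170.5]
tool_rot: [[-0.904, 0.428, -0.004], [0.428, 0.904, 0.001], [0.004, -0.001, -1.0]]
force: [0.3, -0.3, -0.3]
grip_width: 0.998
finger_force: 0.0
```

Call:
move_arm --targets '[[[0,0.422,0.797,0,0,0,0],[0,0.422,0.797,0,0,0,0],[0,0.422,0.797,0,0,0,0]]]'

```text
t: 30.9
tool_pos: [424.4, 46.1, 171.0]
tool_rot: [[-0.906, 0.423, -0.003], [0.423, 0.906, 0.004], [0.005, 0.002, -1.0]]
force: [0.0, 0.8, -0.2]
grip_width: 0.997
finger_force: 0.0
```

Call:
move_arm --targets '[[[0,0.422,0.797,0,0,0,0],[0,0.422,0.797,0,0,0,0],[0,0.422,0.797,0,0,0,0],[0,0.422,0.797,0,0,0,0],[0,0.422,0.797,0,0,0,0]]]'

```text
t: 31.32
tool_pos: [421.7, 131.0, 171.5]
tool_rot: [[-0.905, 0.424, -0.002], [0.424, 0.905, -0.001], [0.001, -0.002, -1.0]]
force: [0.8, -0.1, -0.3]
grip_width: 0.995
finger_force: 0.0
```

Call:
move_arm --targets '[[[0,0,0,0.15,0,0,0],[0,0,0,0.3,0,0,0],[0,0,0,0.5,0,0,0],[0,0,0,0.65,0,0,0],[0,0,0,0.735,0,0,0]]]'

```text
t: 31.73
tool_pos: [421.1, 129.3, 97.0]
tool_rot: [[-0.904, 0.429, -0.003], [0.429, 0.904, -0.001], [0.002, -0.003, -1.0]]
force: [-0.2, 0.3, -0.5]
grip_width: 0.999
finger_force: 0.0
```

Call:
move_arm --targets '[[[0,0,0,0,0,0,0],[0,0,0,0,0,0,0],[0,0,0,0,0,0,0]]]'

```text
t: 31.98
tool_pos: [423.1, 130.9, 99.6]
tool_rot: [[-0.904, 0.428, 0.001], [0.428, 0.904, 0.0], [-0.001, 0.001, -1.0]]
force: [-0.3, -0.1, 0.3]
grip_width: 0.998
finger_force: 0.0
```

Squeeze.

Call:
move_arm --targets '[[[1,0,0,0,0,0,0],[1,0,0,0,0,0,0],[1,0,0,0,0,0,0],[1,0,0,0,0,0,0],[1,0,0,0,0,0,0]]]' --newtons 30

```text
t: 32.4
tool_pos: [422.4, 131.6, 99.1]
tool_rot: [[-0.904, 0.427, 0.001], [0.427, 0.904, 0.0], [-0.0, 0.0, -1.0]]
force: [0.7, 0.6, -0.3]
grip_width: 0.681
finger_force: 0.0
```

Call:
move_arm --targets '[[[1,0,0,0,0,0,0],[1,0,0,0,0,0,0],[1,0,0,0,0,0,0],[1,0,0,0,0,0,0],[1,0,0,0,0,0,0]]]'

```text
t: 32.82
tool_pos: [423.1, 133.1, 98.8]
tool_rot: [[-0.904, 0.428, 0.002], [0.428, 0.904, 0.003], [-0.0, 0.004, -1.0]]
force: [1.4, 5.0, -3.7]
grip_width: 0.411
finger_force: 28.7
```

Call:
move_arm --targets '[[[1,0,0,0,0,0,0],[1,0,0,0,0,0,0],[1,0,0,0,0,0,0],[1,0,0,0,0,0,0],[1,0,0,0,0,0,0]]]'

```text
t: 33.23
tool_pos: [423.1, 133.1, 98.8]
tool_rot: [[-0.904, 0.428, 0.001], [0.428, 0.904, 0.003], [-0.0, 0.003, -1.0]]
force: [1.7, 5.6, -4.3]
grip_width: 0.413
finger_force: 28.7
```

Call:
move_arm --targets '[[[1,0,0,0,0,0,0],[1,0,0,0,0,0,0],[1,0,0,0,0,0,0],[1,0,0,0,0,0,0],[1,0,0,0,0,0,0]]]'

```text
t: 33.65
tool_pos: [423.1, 133.1, 98.8]
tool_rot: [[-0.904, 0.428, 0.001], [0.428, 0.904, 0.003], [-0.0, 0.003, -1.0]]
force: [2.0, 4.8, -2.5]
grip_width: 0.415
finger_force: 28.7
```

Call:
move_arm --targets '[[[1,0,0,0,0,0,0],[1,0,0,0,0,0,0],[1,0,0,0,0,0,0],[1,0,0,0,0,0,0],[1,0,0,0,0,0,0]]]'

```text
t: 34.07
tool_pos: [423.1, 133.1, 98.8]
tool_rot: [[-0.904, 0.428, 0.001], [0.428, 0.904, 0.003], [0.0, 0.003, -1.0]]
force: [1.9, 5.4, -3.4]
grip_width: 0.417
finger_force: 28.7
```

Call:
move_arm --targets '[[[0,0,0,0,0,0,0],[0,0,0,0,0,0,0],[0,0,0,0,0,0,0],[0,0,0,0,0,0,0],[0,0,0,0,0,0,0]]]'

```text
t: 34.48
tool_pos: [422.7, 131.9, 99.0]
tool_rot: [[-0.904, 0.428, 0.001], [0.428, 0.904, 0.001], [-0.0, 0.002, -1.0]]
force: [-0.4, -0.1, 0.3]
grip_width: 0.733
finger_force: 0.0
```

Call:
move_arm --targets '[[[0,0,0,0,0,0,0],[0,0,0,0,0,0,0],[0,0,0,0,0,0,0],[0,0,0,0,0,0,0],[0,0,0,0,0,0,0]]]'

```text
t: 34.9
tool_pos: [422.3, 131.6, 98.9]
tool_rot: [[-0.904, 0.427, 0.0], [0.427, 0.904, 0.0], [-0.0, 0.0, -1.0]]
force: [0.7, -1.3, -0.1]
grip_width: 0.994
finger_force: 0.0
```

Call:
move_arm --targets '[[[0,0,0,-0.2,0,0,0],[0,0,0,-0.5,0,0,0],[0,0,0,-0.8,0,0,0],[0,0,0,-1,0,0,0],[0,0,0,-1,0,0,0]]]'

```text
t: 35.32
tool_pos: [425.4, 132.1, 203.1]
tool_rot: [[-0.904, 0.427, 0.009], [0.427, 0.904, 0.002], [-0.007, 0.005, -1.0]]
force: [-0.0, -0.3, 0.2]
grip_width: 0.997
finger_force: 0.0
```

Call:
move_arm --targets '[[[0,0,0,0,0,0,-0.15],[0,0,0,0,0,0,-0.3],[0,0,0,0,0,0,-0.45],[0,0,0,0,0,0,-0.562],[0,0,0,0,0,0,-0.562]]]'

```text
t: 35.73
tool_pos: [421.6, 131.4, 197.8]
tool_rot: [[-1.0, -0.001, -0.002], [-0.001, 1.0, -0.0], [0.002, -0.0, -1.0]]
force: [-0.4, 0.5, -0.2]
grip_width: 0.997
finger_force: 0.0
```

```bash
python3 - <<'E'
from look import *
for im in save('6'):
    circ(im,572,48,65,60);print();circ(im,630,-42,65,60);print()
o=env.get_obs();print(o['tool_pos'],o['tool_rot'][:,0],o['joint_pos'])
E
```

```text
top 116 166.3 572.0 49.3 21.7
foot 118 90.9 560.1 41.2 44.4

top 127 165.8 630.0 -42.0 21.4
foot 127 90.6 630.3 -41.2 32.1

top 105 166.6 571.6 48.1 19.6
foot 95 90.2 555.6 48.4 41.8

top 108 165.6 628.7 -41.1 19.9
foot 100 90.7 640.4 -45.2 42.6

[421.79565911 131.47928118 198.09117863] [-0.99999647  0.00231148  0.00131106] [ 8.26649336e+00  3.74487908e+00  9.96239755e+01  9.81251835e-03
  7.67056680e+01 -8.16033317e+01]
```

View pics/scene6.png

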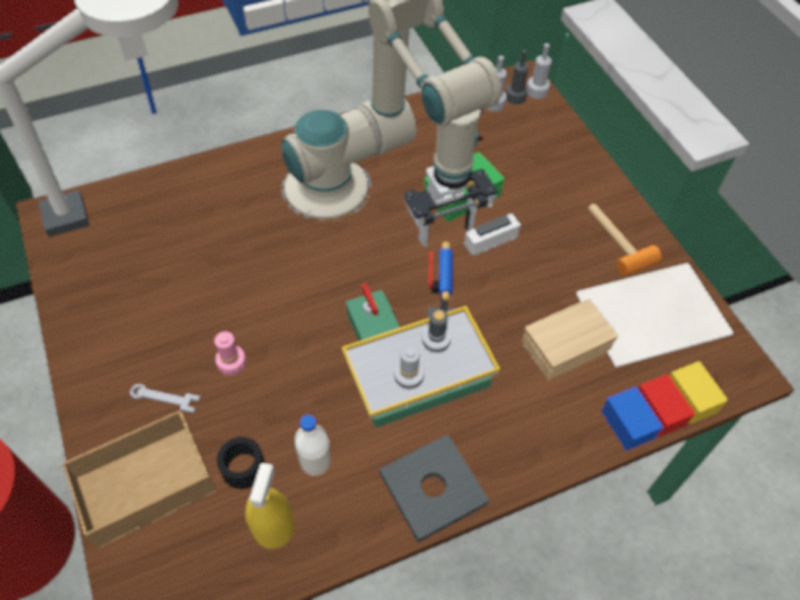

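Call:
move_arm --targets '[[[0,-0.75,-0.41,0,0,0,0],[0,-0.75,-0.41,0,0,0,0],[0,-0.75,-0.41,0,0,0,0]]]'

```text
t: 36.08
tool_pos: [503.5, 87.6, 198.2]
tool_rot: [[-1.0, 0.004, 0.005], [0.004, 1.0, -0.002], [-0.005, -0.002, -1.0]]
force: [0.4, 0.2, 0.3]
grip_width: 0.996
finger_force: 0.0
```

Call:
move_arm --targets '[[[0,-0.75,-0.41,0,0,0,0],[0,-0.75,-0.41,0,0,0,0],[0,-0.75,-0.41,0,0,0,0],[0,-0.75,-0.41,0,0,0,0],[0,-0.75,-0.41,0,0,0,0]]]'

```text
t: 36.5
tool_pos: [571.2, 49.8, 198.0]
tool_rot: [[-1.0, 0.001, -0.003], [0.001, 1.0, 0.001], [0.003, 0.001, -1.0]]
force: [-0.0, -0.7, 0.0]
grip_width: 0.999
finger_force: 0.0
```

Call:
move_arm --targets '[[[0,0,0,0.2,0,0,0],[0,0,0,0.45,0,0,0],[0,0,0,0.65,0,0,0],[0,0,0,0.8,0,0,0],[0,0,0,0.88,0,0,0]]]'

```text
t: 36.92
tool_pos: [569.1, 50.7, 109.2]
tool_rot: [[-1.0, -0.001, -0.004], [-0.001, 1.0, 0.001], [0.004, 0.001, -1.0]]
force: [0.9, -0.8, 0.3]
grip_width: 1.003
finger_force: 0.0
```

Call:
move_arm --targets '[[[1,0,0,0,0,0,0],[1,0,0,0,0,0,0],[1,0,0,0,0,0,0],[1,0,0,0,0,0,0],[1,0,0,0,0,0,0]]]' --newtons 40

```text
t: 37.33
tool_pos: [572.9, 49.6, 112.0]
tool_rot: [[-1.0, -0.0, 0.002], [-0.0, 1.0, 0.0], [-0.002, 0.0, -1.0]]
force: [-0.5, -0.2, -0.3]
grip_width: 0.683
finger_force: 0.0
```

Call:
move_arm --targets '[[[1,0,0,0,0,0,0],[1,0,0,0,0,0,0],[1,0,0,0,0,0,0],[1,0,0,0,0,0,0],[1,0,0,0,0,0,0]]]'

```text
t: 37.75
tool_pos: [572.4, 49.8, 111.0]
tool_rot: [[-1.0, 0.0, 0.0], [0.0, 1.0, 0.001], [-0.0, 0.001, -1.0]]
force: [0.3, 0.4, 0.9]
grip_width: 0.418
finger_force: 40.0
```

Call:
move_arm --targets '[[[1,0,0,0,0,0,0],[1,0,0,0,0,0,0]]]'

```text
t: 37.92
tool_pos: [572.4, 49.8, 111.0]
tool_rot: [[-1.0, -0.0, 0.0], [-0.0, 1.0, 0.001], [-0.0, 0.001, -1.0]]
force: [-0.4, 1.1, 1.3]
grip_width: 0.42
finger_force: 40.0
```

Call:
move_arm --targets '[[[1,0,0,-0.1,0,0,0],[1,0,0,-0.3,0,0,0],[1,0,0,-0.5,0,0,0],[1,0,0,-0.7,0,0,0],[1,0,0,-0.9,0,0,0]]]'

```text
t: 38.33
tool_pos: [571.0, 49.2, 200.7]
tool_rot: [[-1.0, -0.0, -0.003], [-0.0, 1.0, -0.0], [0.003, -0.0, -1.0]]
force: [0.3, 0.1, -6.3]
grip_width: 0.419
finger_force: 40.0
```

Call:
move_arm --targets '[[[1,0,0,0,0,0,0],[1,0.04,0.2,0,0,0,0],[1,0.08,0.42,0,0,0,0],[1,0.13,0.67,0,0,0,0],[1,0.178,0.919,0,0,0,0]]]'

```text
t: 38.75
tool_pos: [552.9, 141.6, 198.7]
tool_rot: [[-1.0, 0.001, -0.004], [0.001, 1.0, -0.001], [0.004, -0.001, -1.0]]
force: [-0.2, 0.2, -6.4]
grip_width: 0.422
finger_force: 40.0
```

Call:
move_arm --targets '[[[1,0.045,0.23,0,0,0,0],[1,0.09,0.46,0,0,0,0],[1,0.134,0.69,0,0,0,0],[1,0.178,0.919,0,0,0,0]]]'

```text
t: 39.08
tool_pos: [535.1, 233.8, 198.6]
tool_rot: [[-1.0, -0.0, -0.004], [-0.0, 1.0, -0.002], [0.004, -0.002, -1.0]]
force: [0.4, 1.0, -6.7]
grip_width: 0.414
finger_force: 40.0
```

Call:
move_arm --targets '[[[1,0.045,0.23,0,0,0,0],[1,0.09,0.46,0,0,0,0],[1,0.134,0.69,0,0,0,0],[1,0.178,0.919,0,0,0,0],[1,0.178,0.919,0,0,0,0]]]'

```text
t: 39.5
tool_pos: [516.5, 329.6, 198.5]
tool_rot: [[-1.0, -0.003, -0.004], [-0.003, 1.0, 0.003], [0.004, 0.003, -1.0]]
force: [0.3, 0.5, -6.7]
grip_width: 0.419
finger_force: 40.0
```

Call:
move_arm --targets '[[[1,0,0,0.15,0,0,0],[1,0,0,0.35,0,0,0],[1,0,0,0.6,0,0,0],[1,0,0,0.8,0,0,0],[1,0,0,1,0,0,0]]]'

```text
t: 39.92
tool_pos: [517.3, 323.9, 97.8]
tool_rot: [[-1.0, -0.0, -0.004], [-0.0, 1.0, -0.002], [0.004, -0.002, -1.0]]
force: [-0.7, 0.2, -6.4]
grip_width: 0.419
finger_force: 40.0
```

Call:
move_arm --targets '[[[1,0,0,0.2,0,0,0],[1,0,0,0.35,0,0,0],[1,0,0,0.45,0,0,0],[1,0,0,0.5,0,0,0],[1,0,0,0.5,0,0,0]]]'

```text
t: 40.33
tool_pos: [517.7, 324.3, 49.0]
tool_rot: [[-1.0, -0.0, -0.003], [0.0, 1.0, -0.002], [0.003, -0.002, -1.0]]
force: [-0.9, 0.7, -5.7]
grip_width: 0.42
finger_force: 40.0
```

Call:
move_arm --targets '[[[1,0,0,0.01,0,0,0],[1,0,0,0.02,0,0,0],[1,0,0,0.03,0,0,0],[1,0,0,0.03,0,0,0],[1,0,0,0.03,0,0,0]]]'

```text
t: 40.75
tool_pos: [519.1, 325.4, 48.5]
tool_rot: [[-1.0, -0.0, 0.001], [-0.0, 1.0, 0.0], [-0.001, 0.0, -1.0]]
force: [0.2, 1.0, -6.2]
grip_width: 0.419
finger_force: 40.0
```

Call:
move_arm --targets '[[[1,0,0,0.01,0,0,0],[1,0,0,0.01,0,0,0],[1,0,0,0.01,0,0,0]]]'

```text
t: 41.0
tool_pos: [518.8, 325.2, 46.9]
tool_rot: [[-1.0, -0.0, 0.0], [-0.0, 1.0, 0.0], [-0.0, 0.0, -1.0]]
force: [-1.2, 0.2, -7.1]
grip_width: 0.42
finger_force: 40.0
```

Call:
move_arm --targets '[[[1,0,0,0.01,0,0,0],[1,0,0,0.01,0,0,0],[1,0,0,0.01,0,0,0]]]'

```text
t: 41.25
tool_pos: [519.0, 325.3, 46.1]
tool_rot: [[-1.0, -0.0, 0.0], [-0.0, 1.0, 0.0], [-0.0, 0.0, -1.0]]
force: [-0.7, 0.7, -5.3]
grip_width: 0.422
finger_force: 40.0
```

Call:
move_arm --targets '[[[1,0,0,0.01,0,0,0],[1,0,0,0.01,0,0,0],[1,0,0,0.01,0,0,0]]]'

```text
t: 41.5
tool_pos: [519.2, 325.4, 46.0]
tool_rot: [[-1.0, -0.0, 0.001], [-0.0, 1.0, 0.001], [-0.001, 0.001, -1.0]]
force: [-1.9, -0.7, 4.3]
grip_width: 0.421
finger_force: 40.0
```

Call:
move_arm --targets '[[[1,0,0,0.005,0,0,0],[1,0,0,0.005,0,0,0],[1,0,0,0.005,0,0,0]]]'

```text
t: 41.75
tool_pos: [519.2, 325.5, 46.0]
tool_rot: [[-1.0, -0.0, 0.001], [-0.0, 1.0, 0.001], [-0.001, 0.001, -1.0]]
force: [-2.3, -1.3, 6.9]
grip_width: 0.421
finger_force: 40.0
```

Call:
move_arm --targets '[[[0,0,0,0,0,0,0],[0,0,0,0,0,0,0],[0,0,0,0,0,0,0],[0,0,0,0,0,0,0],[0,0,0,0,0,0,0]]]'

```text
t: 42.17
tool_pos: [519.0, 325.3, 44.2]
tool_rot: [[-1.0, -0.0, 0.0], [-0.0, 1.0, 0.0], [-0.0, 0.0, -1.0]]
force: [0.3, -0.8, 0.4]
grip_width: 0.735
finger_force: 0.0
```

Call:
move_arm --targets '[[[0,0,0,0,0,0,0],[0,0,0,0,0,0,0],[0,0,0,0,0,0,0],[0,0,0,0,0,0,0],[0,0,0,0,0,0,0]]]'

```text
t: 42.58
tool_pos: [518.9, 325.2, 44.4]
tool_rot: [[-1.0, -0.0, 0.0], [-0.0, 1.0, 0.0], [-0.0, 0.0, -1.0]]
force: [0.3, -1.1, -0.2]
grip_width: 1.0
finger_force: 0.0
```

Call:
move_arm --targets '[[[0,0,0,-0.2,0,0,0],[0,0,0,-0.5,0,0,0],[0,0,0,-0.8,0,0,0],[0,0,0,-1,0,0,0],[0,0,0,-1,0,0,0]]]'

```text
t: 43.0
tool_pos: [521.8, 326.8, 149.5]
tool_rot: [[-1.0, -0.0, 0.009], [-0.0, 1.0, 0.004], [-0.009, 0.004, -1.0]]
force: [0.9, 0.3, 0.2]
grip_width: 1.0
finger_force: 0.0
```

Call:
move_arm --targets '[[[0,0,0,-0.3,0,0,0],[0,0,0,-0.55,0,0,0],[0,0,0,-0.55,0,0,0]]]'

```text
t: 43.25
tool_pos: [521.2, 326.4, 203.5]
tool_rot: [[-1.0, -0.0, 0.007], [-0.0, 1.0, 0.004], [-0.007, 0.004, -1.0]]
force: [1.5, -0.1, -0.2]
grip_width: 1.0
finger_force: 0.0
```

Call:
move_arm --targets '[[[0,-0.277,-0.916,0,0,0,0],[0,-0.277,-0.916,0,0,0,0],[0,-0.277,-0.916,0,0,0,0]]]'

```text
t: 43.5
tool_pos: [547.0, 229.1, 197.6]
tool_rot: [[-1.0, 0.002, -0.001], [0.002, 1.0, -0.004], [0.001, -0.004, -1.0]]
force: [-0.7, 0.3, -1.4]
grip_width: 0.996
finger_force: 0.0
```

Call:
move_arm --targets '[[[0,-0.277,-0.916,0,0,0,0],[0,-0.277,-0.916,0,0,0,0],[0,-0.277,-0.916,0,0,0,0]]]'

```text
t: 43.75
tool_pos: [575.0, 137.2, 197.6]
tool_rot: [[-1.0, 0.003, -0.001], [0.003, 1.0, -0.003], [0.001, -0.003, -1.0]]
force: [-0.3, 0.0, 0.5]
grip_width: 0.995
finger_force: 0.0
```

```bash
python3 - <<'E'
from look import *
for im in save('7'):
    circ(im,519,325,0,45);print();circ(im,630,-42,65,60);print()
print(env.get_obs()['tool_pos'])
E
```

```text
top 97 100.5 516.7 323.6 22.9
foot 108 25.5 519.7 322.9 33.4

top 126 165.8 631.3 -42.6 22.0
foot 128 91.2 644.9 -44.7 41.7

top 103 100.3 517.1 324.0 21.0
foot 92 24.5 519.1 323.5 31.6

top 107 166.1 628.9 -40.7 19.7
foot 98 91.1 627.9 -41.3 31.3

[574.27869906 140.09455277 197.85774558]
```

Call:
move_arm --targets '[[[0,-0.277,-0.916,0,0,0,0],[0,-0.277,-0.916,0,0,0,0],[0,-0.277,-0.916,0,0,0,0]]]'

```text
t: 44.1
tool_pos: [602.9, 48.1, 198.4]
tool_rot: [[-1.0, 0.001, -0.0], [0.001, 1.0, -0.002], [0.0, -0.002, -1.0]]
force: [-0.7, 0.6, 0.3]
grip_width: 0.997
finger_force: 0.0
```

Call:
move_arm --targets '[[[0,-0.277,-0.916,0,0,0,0],[0,-0.277,-0.916,0,0,0,0],[0,-0.277,-0.916,0,0,0,0],[0,-0.277,-0.916,0,0,0,0],[0,-0.277,-0.916,0,0,0,0]]]'

```text
t: 44.52
tool_pos: [629.2, -39.3, 198.5]
tool_rot: [[-1.0, 0.0, -0.002], [0.0, 1.0, 0.003], [0.002, 0.003, -1.0]]
force: [-0.3, 0.6, 0.9]
grip_width: 1.003
finger_force: 0.0
```

Call:
move_arm --targets '[[[0,0,0,0.2,0,0,0],[0,0,0,0.45,0,0,0],[0,0,0,0.65,0,0,0],[0,0,0,0.8,0,0,0],[0,0,0,0.885,0,0,0]]]'

```text
t: 44.93
tool_pos: [627.6, -37.5, 108.7]
tool_rot: [[-1.0, -0.003, -0.004], [-0.003, 1.0, 0.002], [0.004, 0.002, -1.0]]
force: [-0.4, 0.9, -0.4]
grip_width: 1.002
finger_force: 0.0
```

Call:
move_arm --targets '[[[1,0,0,0,0,0,0],[1,0,0,0,0,0,0],[1,0,0,0,0,0,0],[1,0,0,0,0,0,0],[1,0,0,0,0,0,0]]]'

```text
t: 45.35
tool_pos: [630.4, -41.1, 112.1]
tool_rot: [[-1.0, -0.0, 0.002], [-0.0, 1.0, -0.0], [-0.002, -0.0, -1.0]]
force: [-0.2, 0.2, -0.2]
grip_width: 0.682
finger_force: 0.0
```

Call:
move_arm --targets '[[[1,0,0,0,0,0,0],[1,0,0,0,0,0,0],[1,0,0,0,0,0,0],[1,0,0,0,0,0,0],[1,0,0,0,0,0,0]]]'

```text
t: 45.77
tool_pos: [629.8, -40.5, 111.1]
tool_rot: [[-1.0, 0.0, 0.0], [0.0, 1.0, 0.001], [-0.0, 0.001, -1.0]]
force: [-0.3, 2.4, 1.8]
grip_width: 0.42
finger_force: 40.0
```

Call:
move_arm --targets '[[[1,0,0,0,0,0,0],[1,0,0,0,0,0,0]]]'

```text
t: 45.93
tool_pos: [629.8, -40.5, 111.1]
tool_rot: [[-1.0, 0.0, 0.0], [0.0, 1.0, 0.001], [-0.0, 0.001, -1.0]]
force: [0.1, 2.8, 2.6]
grip_width: 0.418
finger_force: 40.0
```

Call:
move_arm --targets '[[[1,0,0,-0.1,0,0,0],[1,0,0,-0.3,0,0,0],[1,0,0,-0.5,0,0,0],[1,0,0,-0.7,0,0,0],[1,0,0,-0.9,0,0,0]]]'

```text
t: 46.35
tool_pos: [628.7, -42.0, 200.8]
tool_rot: [[-1.0, 0.0, -0.003], [0.0, 1.0, -0.001], [0.003, -0.001, -1.0]]
force: [-0.1, 0.7, -4.7]
grip_width: 0.42
finger_force: 39.9
```

Call:
move_arm --targets '[[[1,0,0,0,0,0,0],[1,0.1,0.2,0,0,0,0],[1,0.22,0.42,0,0,0,0],[1,0.36,0.67,0,0,0,0],[1,0.494,0.904,0,0,0,0]]]'

```text
t: 46.77
tool_pos: [578.4, 49.5, 198.8]
tool_rot: [[-1.0, 0.001, -0.004], [0.001, 1.0, -0.0], [0.004, -0.0, -1.0]]
force: [0.4, 1.0, -4.9]
grip_width: 0.417
finger_force: 39.9
```

Call:
move_arm --targets '[[[1,0.12,0.23,0,0,0,0],[1,0.24,0.45,0,0,0,0],[1,0.37,0.68,0,0,0,0],[1,0.494,0.904,0,0,0,0]]]'

```text
t: 47.1
tool_pos: [529.0, 139.9, 199.1]
tool_rot: [[-1.0, 0.0, -0.003], [0.0, 1.0, -0.001], [0.003, -0.001, -1.0]]
force: [0.2, 1.0, -4.0]
grip_width: 0.419
finger_force: 39.9
```

Call:
move_arm --targets '[[[1,0.12,0.23,0,0,0,0],[1,0.24,0.45,0,0,0,0],[1,0.37,0.68,0,0,0,0],[1,0.494,0.904,0,0,0,0]]]'

```text
t: 47.43
tool_pos: [479.8, 230.1, 199.1]
tool_rot: [[-1.0, 0.0, -0.003], [0.0, 1.0, -0.002], [0.003, -0.002, -1.0]]
force: [0.4, 0.4, -4.9]
grip_width: 0.422
finger_force: 39.9
```

Call:
move_arm --targets '[[[1,0.12,0.23,0,0,0,0],[1,0.24,0.45,0,0,0,0],[1,0.37,0.68,0,0,0,0],[1,0.494,0.904,0,0,0,0],[1,0.494,0.904,0,0,0,0]]]'

```text
t: 47.85
tool_pos: [428.6, 323.6, 199.2]
tool_rot: [[-1.0, -0.004, -0.004], [-0.004, 1.0, 0.002], [0.004, 0.002, -1.0]]
force: [0.3, -0.1, -4.8]
grip_width: 0.421
finger_force: 39.9
```

Call:
move_arm --targets '[[[1,0,0,0.15,0,0,0],[1,0,0,0.35,0,0,0],[1,0,0,0.6,0,0,0],[1,0,0,0.8,0,0,0],[1,0,0,1,0,0,0]]]'

```text
t: 48.27
tool_pos: [431.1, 319.0, 98.4]
tool_rot: [[-1.0, -0.0, -0.002], [-0.0, 1.0, -0.002], [0.002, -0.002, -1.0]]
force: [-0.0, -0.1, -4.9]
grip_width: 0.42
finger_force: 39.9
```

Call:
move_arm --targets '[[[1,0,0,0.2,0,0,0],[1,0,0,0.35,0,0,0],[1,0,0,0.45,0,0,0],[1,0,0,0.5,0,0,0],[1,0,0,0.5,0,0,0]]]'

```text
t: 48.68
tool_pos: [431.2, 319.5, 49.4]
tool_rot: [[-1.0, -0.0, -0.003], [-0.0, 1.0, -0.002], [0.003, -0.002, -1.0]]
force: [-0.7, -0.4, -4.8]
grip_width: 0.421
finger_force: 39.9
```

Call:
move_arm --targets '[[[1,0,0,0.01,0,0,0],[1,0,0,0.02,0,0,0],[1,0,0,0.03,0,0,0],[1,0,0,0.03,0,0,0],[1,0,0,0.03,0,0,0]]]'

```text
t: 49.1
tool_pos: [432.3, 320.6, 48.4]
tool_rot: [[-1.0, -0.0, 0.001], [-0.0, 1.0, 0.001], [-0.001, 0.001, -1.0]]
force: [-0.2, 0.1, -5.0]
grip_width: 0.419
finger_force: 39.9
```

Call:
move_arm --targets '[[[1,0,0,0.01,0,0,0],[1,0,0,0.02,0,0,0],[1,0,0,0.02,0,0,0],[1,0,0,0.02,0,0,0]]]'

```text
t: 49.43
tool_pos: [432.2, 320.6, 46.1]
tool_rot: [[-1.0, -0.0, 0.001], [-0.0, 1.0, 0.0], [-0.001, 0.0, -1.0]]
force: [-0.5, -0.5, -3.4]
grip_width: 0.424
finger_force: 39.9
```

Call:
move_arm --targets '[[[1,0,0,0.01,0,0,0],[1,0,0,0.01,0,0,0],[1,0,0,0.01,0,0,0]]]'

```text
t: 49.68
tool_pos: [432.4, 320.7, 46.0]
tool_rot: [[-1.0, -0.0, 0.001], [-0.0, 1.0, 0.001], [-0.001, 0.001, -1.0]]
force: [-0.4, -0.8, 5.7]
grip_width: 0.416
finger_force: 40.0
```

Down; release, retract and check.

Call:
move_arm --targets '[[[0,0,0,0,0,0,0],[0,0,0,0,0,0,0],[0,0,0,0,0,0,0],[0,0,0,0,0,0,0],[0,0,0,0,0,0,0]]]'

```text
t: 50.1
tool_pos: [432.1, 320.4, 44.7]
tool_rot: [[-1.0, -0.0, 0.0], [-0.0, 1.0, 0.0], [-0.0, 0.0, -1.0]]
force: [0.6, -0.1, 0.4]
grip_width: 0.735
finger_force: 0.0
```

Call:
move_arm --targets '[[[0,0,0,0,0,0,0],[0,0,0,0,0,0,0],[0,0,0,0,0,0,0],[0,0,0,0,0,0,0],[0,0,0,0,0,0,0]]]'

```text
t: 50.52
tool_pos: [432.0, 320.4, 44.9]
tool_rot: [[-1.0, -0.0, 0.0], [-0.0, 1.0, 0.0], [-0.0, 0.0, -1.0]]
force: [0.3, -0.1, 0.5]
grip_width: 0.998
finger_force: 0.0
```

Call:
move_arm --targets '[[[0,0,0,-0.2,0,0,0],[0,0,0,-0.5,0,0,0],[0,0,0,-0.8,0,0,0],[0,0,0,-1,0,0,0],[0,0,0,-1,0,0,0]]]'

```text
t: 50.93
tool_pos: [434.9, 322.1, 149.5]
tool_rot: [[-1.0, -0.0, 0.008], [-0.0, 1.0, 0.005], [-0.008, 0.005, -1.0]]
force: [0.7, 0.5, -0.1]
grip_width: 0.996
finger_force: 0.0
```

Call:
move_arm --targets '[[[0,0,0,-0.4,0,0,0],[0,0,0,-0.7,0,0,0],[0,0,0,-0.7,0,0,0]]]'

```text
t: 51.18
tool_pos: [434.9, 322.1, 219.8]
tool_rot: [[-1.0, -0.0, 0.009], [-0.0, 1.0, 0.005], [-0.009, 0.005, -1.0]]
force: [0.3, 0.5, 0.2]
grip_width: 1.003
finger_force: 0.0
```

Call:
move_arm --targets '[[[0,0.8,-0.9,0,0,0,0],[0,0.8,-0.9,0,0,0,0],[0,0.8,-0.9,0,0,0,0],[0,0.8,-0.9,0,0,0,0]]]'

```text
t: 51.52
tool_pos: [345.4, 225.8, 212.9]
tool_rot: [[-1.0, 0.001, -0.007], [0.001, 1.0, -0.005], [0.007, -0.005, -1.0]]
force: [0.2, 0.1, 0.3]
grip_width: 1.0
finger_force: 0.0
```

Call:
move_arm --targets '[[[0,0,-1,0,0,0,0],[0,0,-1,0,0,0,0],[0,0,-1,0,0,0,0],[0,0,-1,0,0,0,0],[0,0,-1,0,0,0,0]]]'

```text
t: 51.93
tool_pos: [351.9, 130.3, 214.0]
tool_rot: [[-1.0, 0.002, -0.001], [0.002, 1.0, 0.001], [0.001, 0.001, -1.0]]
force: [1.0, 0.4, 0.7]
grip_width: 1.0
finger_force: 0.0
```

```bash
python3 - <<'E'
from look import *
for im in save('8'):
    circ(im,519,325,0,42);print();circ(im,432,320,0,42);print()
    C=cloud(im);x,y,z=C[...,0],C[...,1],C[...,2]
    hsv=cv2.cvtColor(im['frame'],cv2.COLOR_RGB2HSV).astype(int);H,Sa,V=hsv[...,0],hsv[...,1],hsv[...,2]
    red=((H<7)|(H>172))&(Sa>100)&(V>80)&(x>370)&(x<490)&(y>-110)&(y<0)&(z>80)&(z<120);Q=C[red][:,:2]
    if len(Q)>9: print('bar',Q.mean(0),np.degrees(np.arctan(np.polyfit(Q[:,0],Q[:,1],1)[0])))
for n in('scene','top'):
    im=pickle.load(open(f'pics/{n}1.pkl','rb'));C=cloud(im);x,y,z=C[...,0],C[...,1],C[...,2]
    hsv=cv2.cvtColor(im['frame'],cv2.COLOR_RGB2HSV).astype(int);H,Sa,V=hsv[...,0],hsv[...,1],hsv[...,2]
    red=((H<7)|(H>172))&(Sa>100)&(V>80)&(x>370)&(x<490)&(y>-110)&(y<0)&(z>80)&(z<120);Q=C[red][:,:2]
    print('bar before',Q.mean(0),np.degrees(np.arctan(np.polyfit(Q[:,0],Q[:,1],1)[0])))
E
```

```text
top 93 100.2 518.5 319.4 23.4
foot 98 25.7 521.0 321.7 32.9

top 97 100.3 433.7 319.6 21.8
foot 100 25.8 435.2 318.3 33.5

bar [430.76338572 -51.97026869] -2.5269639072319263
top 102 99.7 518.6 323.5 20.7
foot 90 24.8 517.1 322.8 32.0

top 100 101.3 432.9 318.9 20.1
foot 61 25.9 431.9 317.7 30.7

bar [428.13324341 -49.69945336] -2.2964647411207095
bar before [431.84482631 -52.11669712] 1.0746581116783316
bar before [429.46438953 -50.07435887] 3.4995314528891677
```

View pics/scene8.png

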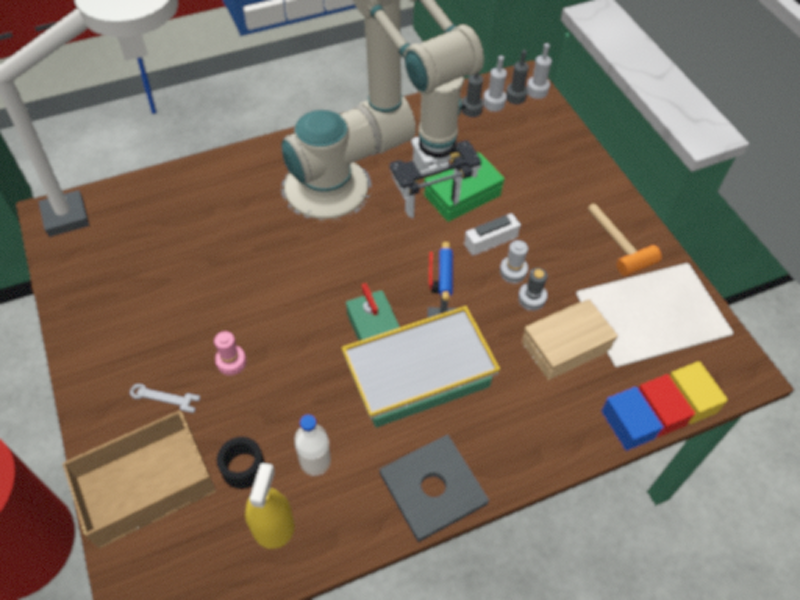

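```bash
python3 -c "
from rig import env
print(env.hand_in())"
```

```text
the job is handed in; nothing more can be done
None
```

The job is handed in, with no verdict returned: both holders present rode the platform down with the valve opened about 30°, the valve is shut on its stop again, the lever was squeezed for over a second and let go, and both holders stand upright in the gap, in line with the block and case.

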